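# Set out the tea cartons at the coffee counter

## Robot

A 7-joint arm with a two-finger parallel gripper is mounted at the origin on the work surface. World frame = base frame: x ahead of the robot, y to its left, z up, the work surface at z = 0. Lengths are in m, angles in rad, forces in N, time in s.
With the tool pointing down it reaches from about 0.425 to 0.925 m from the base axis. Payload 6.8 kg.
Tool frame: the origin (TCP) lies midway between the tips of the shut fingers; the grasp point (between the pads) lies 19 mm behind it (bot.hold_point_z is the distance from the TCP to the grasp point, in m); z points along the fingers, y is the line along which they close (so a half turn about z gives the same grasp; the last joint's range is limited). The gripper opens to 85 mm and grips with 20 to 120 N. Pads are 22 mm wide; open, the fingers measure 114 mm over their backs; the gripper's body (76 mm by 85 mm) begins 54 mm behind the grasp point. The pads swing forward as they close: fully open they stand 13 mm farther back than shut.
Start: joints at [-0.108, 0.477, 0.022, 1.555, -0.011, 1.109, -0.083], TCP at [0.675, 0, 0.231] pointing down, gripper open.
Joint ranges: [-2.96, 2.96], [-0.34, 2.1], [-1.41, 1.46], [0.24, 2.44], [-1.37, 4.51], [0.17, 1.92], [-2.96, 2.96]. Speed limits (rad/s): [2.39, 2.39, 3.14, 3.14, 3.14, 3.14, 3.14].

## Interface

Orientations are given as a unit quaternion [w, x, y, z].
In Python, from station import bot gives the robot as it stands. The module is installed in compiled form; this text tells all that it offers.
- The arm moves only by the tool step_arm, never from a script. Its argument "increments" is a list that holds one entry, the list of rows, each a list of 7 numbers: the opening, from -1 (shut) to 1 (fully open), then the shift along the tool's x, y, z in mm, then the turn, a rotation vector about the tool's x, y, z in degrees. In form: [[[grip, x, y, z, ax, ay, az], ...]]. A call has 1 to 10 rows; each row is the pose to reach, as a shift and turn from the pose commanded when the call began, along the tool's axes at that moment; what a row does not reach only later rows make up. A row lasts 1/12 s, in which the tool goes at most 41.7 mm and 7.16 degrees, less where a joint would pass 70% of its speed; a pose out of reach is approached as far as the arm can. A call with a gripper value outside its range is refused whole. The fingers move at their own pace and stop on an object; "force" is the grip in N (left out, the last holds). Time passes only in rows, so rows that repeat a pose let the fingers close. It gives the time, the measured TCP pose, the force, the opening and the grip force at its end, in the units of the state.
- bot.get_obs(): the state, without advancing time (a new reading comes with each control period).
- bot.read_camera(name): name is "scene" or "side" or "wrist"; returns a dict with "image" (400x640x3 uint8, red, green, blue), "camera_matrix" (3x3 intrinsics, pixels), "dist" ([k1, k2, p1, p2, k3] as OpenCV has them; the pictures are not rectified), "R" (3x3) and "t" (3): a world point X has camera coordinates R X + t. Camera axes: x right, y down, z forward; pixel columns grow to the right and rows downward; lengths in m; the calibration is good to about 2 mm. A picture is of the moment at which its call begins. There is no depth.
- bot.hand_in(): hands the job in; it is judged then, once.
The state is a dict: "t": time; "q": joint angles; "joint_vel": joint speeds; "joint_torque": joint torques, N m; "eef_pos": TCP position; "tool_rot": TCP orientation; "contact_force": force on the tool from outside, world axes, zero at the start; "torque": the same for the moment, N m; "gripper_width": opening from 0.0 (shut) to 1.0 (fully open); "grasp_force": force on a finger pad.
Only numpy, scipy, OpenCV 4.12 (cv2) and the standard library are available. Lean on these libraries where they do the work, as an engineer would, in place of code of your own. Each camera call takes 0.05 s, during which the arm holds its last target. There are 200 camera calls.

## Task

Open the tea chest's lid until it rests on its stop, then stack every tea carton, those from the chest and those on the counter, lying flat in one column on the dark slate slab, each squarely over the slab's middle with its long side along the slab's. Then put the coffee scoop away in the emptied chest and shut the lid, leaving the crockery and jars alone.

Things in the scene. Friction and masses are not known exactly. Their poses are not given: they have to be found in the camera images.
- carton_red: closed tea carton, red with a pale band, 80 (own x) x 56 (own y) x 40 mm (own z), about 160 g, the same on both 80 x 56 faces so it may lie either face up; origin at the centre of its underside, z up. Starts in the closed chest; may be absent
- carton_green: closed tea carton, green with a pale band, 80 (own x) x 56 (own y) x 40 mm (own z), about 160 g, the same on both 80 x 56 faces so it may lie either face up; origin at the centre of its underside, z up. Starts in the closed chest; may be absent
- carton_blue: closed tea carton, blue with a pale band, 80 (own x) x 56 (own y) x 40 mm (own z), about 160 g, the same on both 80 x 56 faces so it may lie either face up; origin at the centre of its underside, z up. Starts in the closed chest; may be absent
- carton_amber: closed tea carton, amber with a pale band, 80 (own x) x 56 (own y) x 40 mm (own z), about 160 g, the same on both 80 x 56 faces so it may lie either face up; origin at the centre of its underside, z up. Starts lying on the counter; may be absent
- carton_plum: closed tea carton, plum with a pale band, 80 (own x) x 56 (own y) x 40 mm (own z), about 160 g, the same on both 80 x 56 faces so it may lie either face up; origin at the centre of its underside, z up. Starts lying on the counter; may be absent
- slab: fixed dark slate slab on the counter, 100 (own x) x 76 (own y) x 8 mm high, on which the column is built; origin at the centre of its underside, its top is 8 mm above that
- chest: fixed dark wooden tea chest, outside 130 (own x) x 350 (own y) x 56 mm high, walls and floor 6 mm; origin at the centre of its underside; the hinge runs along its +x rim (far from the robot), lid opens upward. Cartons inside lie flat in a row along own y, 80 mm side along own x, about 34 mm apart and about 50 mm from the end walls
- lid (a joint): angle of the chest lid (rad): 0 closed, 1.75 open on its stop, a little past upright. The hinge is free: the lid falls shut below about 1.5 and falls open onto the stop beyond it. Lid plate 130 x 350 x 8 mm, 300 g
- lid_handle (a point): centre of the round head (28 mm wide, 16 mm high) of the brass knob on the lid, 35 mm off the lid plate's outer face, 100 mm from the hinge line along the lid; its x axis points from the knob towards the hinge, its z away from the lid's outer face
- lid_hinge (a point): midpoint of the lid's hinge line, 56 mm above the counter; the hinge line runs along the chest's y
- scoop: steel coffee scoop, lying flat; handle a bar 110 long (own x from -75 to +35 mm), 16 wide, 14 mm high, round measure 44 mm wide and 24 mm high at own x = +53 mm; origin on the counter side of the handle, 20 mm from the handle's middle towards the measure; 70 g
- mug: blue ceramic mug, 76 mm wide, 85 high: bystander, leave alone; origin at centre of its underside
- sugar_jar: glass sugar jar, 72 mm wide, 110 high: bystander, leave alone; origin at centre of its underside
- bowl: white bowl, 140 mm wide, 60 high: bystander, leave alone; origin at centre of its underside
- canister: white canister, 90 mm wide, 150 high: bystander, leave alone; origin at centre of its underside
- cup: white cup, 72 mm wide, 60 high: bystander, leave alone; origin at centre of its underside

How it is judged:
By the outcome, as a careful person would: the job done as asked, in the order asked, and still so for the second after the job is handed in, with the robot touching nothing.
Of carton_red, carton_green, carton_blue, carton_amber, carton_plum only 3 to 5 are there at a start; the rules pass over those that are not, and their reading is None.
At some moment in a run one of carton_amber, carton_plum, scoop may be knocked a few centimetres aside while the robot is not near it.
Once in a run the grip may slacken for a moment while it holds something.
It also fails if it takes over 210 s, if anything falls off the work surface, if the arm or the gripper's body presses on something with over 40 N, if the wrist force passes 120 N, or if a joint passes its speed limit or range.

## Working session

There is one attempt and no reset: what is moved stays moved. The work goes in short steps, Python scripts to look and compute and a tool call to move; the robot and the scene stay as the last step left them, time stands still between calls to the robot, and variables do not carry over. Pictures are saved under pics/ and viewed, at most 14 in all, crops included, and the job is handed in when it is done.

Besides the shell and the picture viewer there is one more tool, called after "Emit:" in YAML: its name, and indented under it one key for each argument. step_arm: Moves the arm, as the interface text tells. Its arguments: {"type":"object","properties":{"increments":{"type":"array"},"force":{"type":"number"}},"required":["increments"]}

```bash
mkdir -p pics
cat > h.py <<'E'
import numpy as np, cv2
from scipy.spatial.transform import Rotation as Ro
from station import bot
def save(name,fn):
    c=bot.read_camera(name); cv2.imwrite('pics/'+fn,c['image'][:,:,::-1]); np.savez('pics/'+fn+'.npz',**c); return c
def load(fn): return dict(np.load('pics/'+fn+'.npz'))
def rays(c,px):
    u=cv2.undistortPoints(np.array(px,float).reshape(-1,1,2),c['camera_matrix'],c['dist']).reshape(-1,2)
    d=np.c_[u,np.ones(len(u))]@c['R']; return -c['R'].T@c['t'],d
def plane(c,px,z):
    o,d=rays(c,px); return o+d*((z-o[2])/d[:,2])[:,None]
def proj(c,X):
    return cv2.projectPoints(np.array(X,float).reshape(-1,1,3),cv2.Rodrigues(c['R'])[0],c['t'],c['camera_matrix'],c['dist'])[0].reshape(-1,2)
E
python3 - <<'E'
from h import *
a=save('scene','s1.png');b=save('side','d1.png');w=save('wrist','w1.png')
for c in(a,b,w): print((-c['R'].T@c['t']).round(3))
cv2.imwrite('pics/sd.png',np.vstack([cv2.resize(x['image'][:,:,::-1],(480,300)) for x in(a,b)]))
o=bot.get_obs(); print(o['t'],o['eef_pos'],o['tool_rot'],o['gripper_width'],bot.hold_point_z)
E
```

```text
[ 1.424 -0.884  0.921]
[0.313 0.844 1.176]
[0.677 0.075 0.373]
0.15 [ 6.74545729e-01 -4.74223961e-05  2.30564250e-01] [-4.61576629e-04  7.07119578e-01  7.07093624e-01 -5.44934267e-04] 1.0009618844271302 0.0187
```

View pics/s1.png

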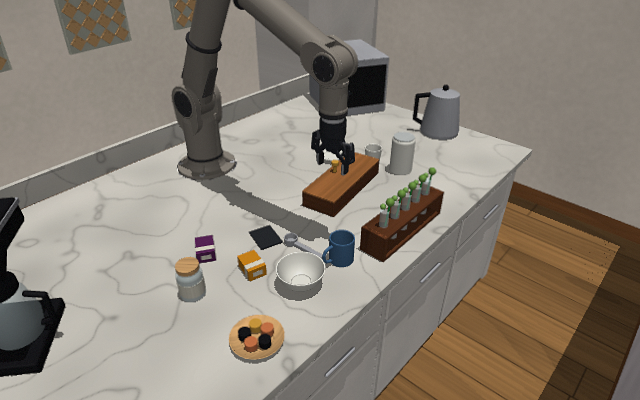

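View pics/d1.png

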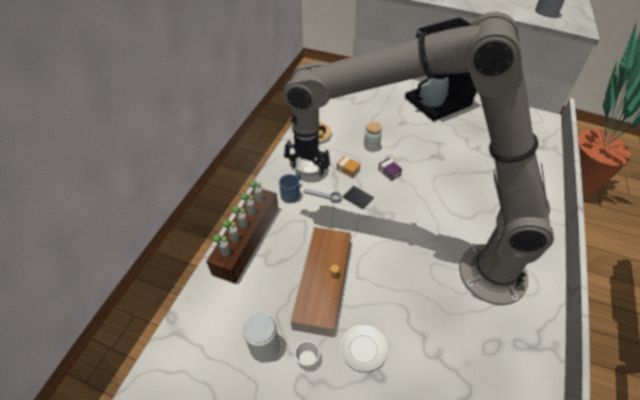

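The scene view shows the chest at about (342,183) with its knob near (335,165), and the slab at (265,236). Plum is at (205,248), amber at (252,265), and the scoop runs from (290,240) to (325,253). The side view shows the chest with corners near (315,229), (351,234), (335,332), (292,325) and the knob at (335,270), and the slab at (358,197).

```bash
cat >> h.py <<'E'
def blob(c,lo,hi,roi=None,minA=40):
    m=cv2.inRange(cv2.cvtColor(c['image'],cv2.COLOR_RGB2HSV),np.array(lo),np.array(hi))
    if roi is not None:
        k=np.zeros_like(m);x0,y0,x1,y1=roi;k[y0:y1,x0:x1]=1;m*=k
    m=cv2.morphologyEx(m,cv2.MORPH_CLOSE,np.ones((3,3)))
    cs,_=cv2.findContours(m,cv2.RETR_EXTERNAL,cv2.CHAIN_APPROX_NONE)
    return sorted([x.reshape(-1,2) for x in cs if cv2.contourArea(x)>=minA],key=lambda x:-cv2.contourArea(x.reshape(-1,1,2)))
def rect(P): # plane pts -> centre,size,long-axis angle deg
    (cx,cy),(w,h),a=cv2.minAreaRect((P[:,:2]*1000).astype(np.float32))
    if w<h: w,h,a=h,w,a+90
    return np.round([cx,cy,w,h,(a+90)%180-90],1)
E
python3 - <<'E'
from h import *
a=load('s1.png');b=load('d1.png')
def pr(n,c,lo,hi,roi,z):
    for x in blob(c,lo,hi,roi)[:2]: print(n,cv2.boundingRect(x),rect(plane(c,x,z)))
pr('slab S',a,(0,0,0),(179,255,70),(245,218,288,252),.008)
pr('slab D',b,(0,0,0),(179,255,80),(338,183,378,212),.008)
pr('lid D',b,(0,80,50),(25,255,255),(285,222,360,340),.064)
pr('lid S',a,(0,80,50),(25,255,255),(295,150,385,220),.064)
pr('plum S',a,(130,60,20),(175,255,255),(185,225,225,270),.02)
pr('plum D',b,(130,40,20),(175,255,255),(370,150,410,185),.02)
pr('amb S',a,(12,140,80),(28,255,255),(235,245,272,285),.02)
pr('amb D',b,(10,110,80),(28,255,255),(335,150,365,180),.02)
kS=blob(a,(18,140,60),(30,255,255),(325,155,345,175),5);kD=blob(b,(16,140,60),(30,255,255),(325,258,345,285),5)
for k in kS+kD: print('knob',cv2.boundingRect(k),k.mean(0))
def crop(c,x0,y0,x1,y1,s): return cv2.resize(c['image'][y0:y1,x0:x1,::-1],None,fx=s,fy=s,interpolation=cv2.INTER_CUBIC)
A=crop(a,180,140,390,290,3.8);B=crop(b,270,140,420,340,3)
cv2.imwrite('pics/cA.png',A);cv2.imwrite('pics/cB.png',B)
E
```

```text
slab S (249, 226, 34, 24) [ 538.4 -163.3  102.6   75.   -17.9]
slab D (344, 187, 28, 21) [ 532.6 -157.5   89.    68.5  -17.5]
lid D (292, 228, 59, 101) [527.8 235.  348.5 128.5 -80.1]
lid S (302, 153, 77, 63) [541.9 200.3 423.5 169.5 -75.9]
plum S (196, 249, 20, 14) [ 481.9 -355.3   55.7   55.   -32.7]
plum S (195, 235, 19, 13) [ 419.8 -316.4   55.7   48.8   57.5]
plum D (384, 163, 17, 15) [ 446.4 -338.2   72.9   56.1   60.7]
amb S (238, 250, 28, 31) [ 615.3 -287.3  119.1   68.5  -16. ]
amb D (343, 160, 17, 16) [ 605.6 -289.6   77.2   57.2   75.4]
knob (331, 160, 8, 12) [334.5862069  165.37931034]
knob (330, 264, 10, 13) [334.20689655 269.79310345]
```

View pics/cA.png

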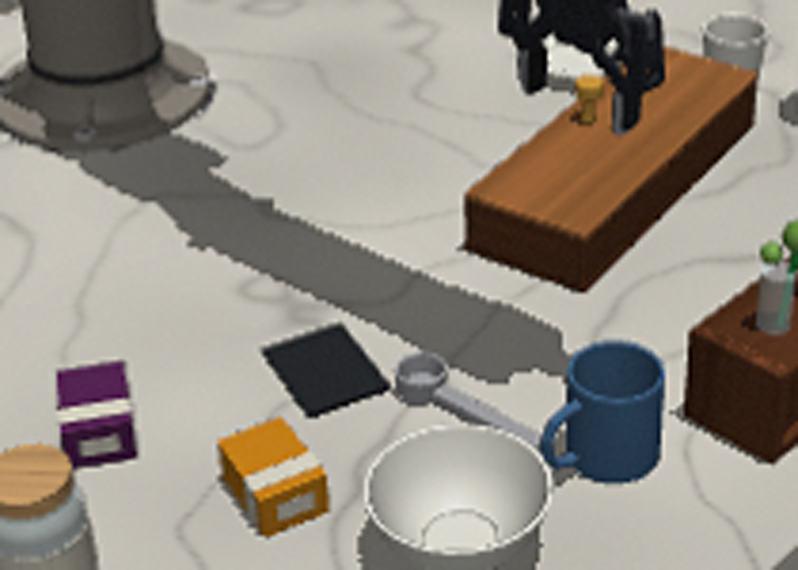

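View pics/cB.png

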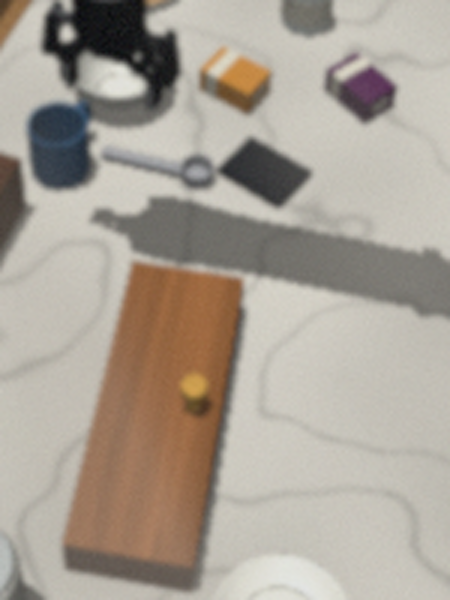

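The crops confirm the layout: scoop measure at about scene (291,240), its handle running toward the mug and bowl, and slab and cartons clear. I'll turn the tool to align with the chest, move over the knob and look with the wrist camera.

Emit:
step_arm:
  increments:
    - [[1, 115, -90, 0, 0, 0, -50], [1, 229, -181, 0, 0, 0, -70], [1, 229, -181, 0, 0, 0, -70], [1, 229, -181, 0, 0, 0, -70], [1, 229, -181, 0, 0, 0, -70], [1, 229, -181, 0, 0, 0, -70], [1, 229, -181, 0, 0, 0, -70], [1, 229, -181, 0, 0, 0, -70], [1, 229, -181, 0, 0, 0, -70], [1, 229, -181, 0, 0, 0, -70]]

```text
t: 0.98
eef_pos: [0.4932, 0.2298, 0.2312]
tool_rot: [-0.0, 0.169, 0.986, -0.0]
contact_force: [0.8, -0.1, 0.1]
gripper_width: 1.002
grasp_force: 0.0
```

Emit:
step_arm:
  increments:
    - [[1, 0, 0, 0, 0, 0, -30], [1, 0, 0, 0, 0, 0, -30], [1, 0, 0, 0, 0, 0, -30], [1, 0, 0, 0, 0, 0, -30], [1, 0, 0, 0, 0, 0, -30], [1, 0, 0, 0, 0, 0, -30], [1, 0, 0, 0, 0, 0, -30]]

```text
t: 1.57
eef_pos: [0.494, 0.2289, 0.2312]
tool_rot: [-0.0, -0.085, 0.996, -0.0]
contact_force: [0.1, 0.2, -0.5]
gripper_width: 0.999
grasp_force: 0.0
```

```bash
cat >> h.py <<'E'
def st():
    o=bot.get_obs();R=Ro.from_quat(np.roll(o['tool_rot'],-1)).as_matrix()
    print('t %.2f'%o['t'],'pos',(o['eef_pos']*1000).round(1),'toolx yaw %.1f'%np.degrees(np.arctan2(R[1,0],R[0,0])),'z',R[:,2].round(3),'F',np.round(o['contact_force'],1),'w %.3f'%o['gripper_width'],'g %.1f'%o['grasp_force'],'q',np.round(o['q'],2))
    return o,R
def to(p,yaw=None): # mm target -> tool increments
    o,R=st() ; d=R.T@(np.array(p)-o['eef_pos']*1000); y=np.degrees(np.arctan2(R[1,0],R[0,0]))
    print('shift',d.round(1),'az',None if yaw is None else round(-((yaw-y+180)%360-180),1))
E
python3 - <<'E'
from h import *
st(); a=save('scene','s2.png');b=save('side','d2.png');w=save('wrist','w2.png')
def tri(c1,p1,c2,p2):
    o1,d1=rays(c1,[p1]);o2,d2=rays(c2,[p2]);A=np.c_[d1[0],-d2[0]];s=np.linalg.lstsq(A,o2-o1,rcond=None)[0]
    return (o1+d1[0]*s[0]).round(4),(o2+d2[0]*s[1]).round(4)
a1=load('s1.png');b1=load('d1.png')
print(tri(a1,(334.6,165.4),b1,(334.2,269.8)))
for x in blob(w,(0,80,40),(25,255,255))[:2]: print(rect(plane(w,x,.064)))
E
```

```text
t 1.57 pos [494.  228.9 231.2] toolx yaw -170.2 z [-0. -0. -1.] F [ 0.1  0.2 -0.5] w 0.999 g 0.0 q [-0.22  0.29 -0.4   1.85  0.13  1.03  1.07]
(array([0.4973, 0.2257, 0.0906]), array([0.4962, 0.2249, 0.0908]))
[528.9 235.2 349.5 134.8 -80.1]
[856.7  39.2  97.2  56.9 -77. ]
```

View pics/w2.png

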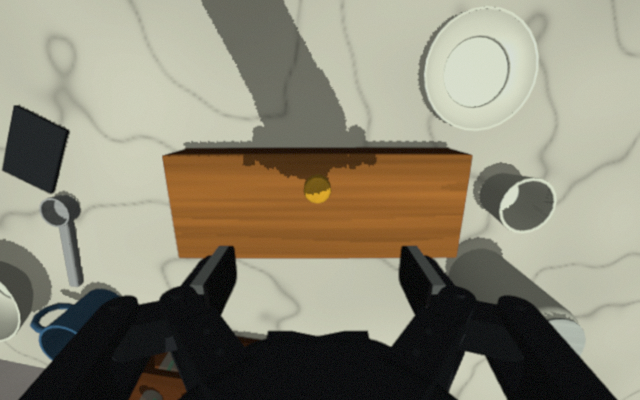

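The wrist view shows the lid squarely, with the knob at (317,190) midway along it and the TCP right over it. Slab is at (36,149) and scoop at (62,210)-(75,285). I'll descend and grip the knob.

Emit:
step_arm:
  increments:
    - [[0.3, 0, 0, 40, 0, 0, 0], [0, 0, 0, 80, 0, 0, 0], [0, 0, 0, 115, 0, 0, 0], [0, 0, 0, 140, 0, 0, 0], [0, 0, 0, 149, 0, 0, 0], [0, 0, 0, 149, 0, 0, 0], [-1, 0, 0, 149, 0, 0, 0], [-1, 0, 0, 149, 0, 0, 0], [-1, 0, 0, 149, 0, 0, 0], [-1, 0, 0, 149, 0, 0, 0]]
  force: 30

```text
t: 2.55
eef_pos: [0.4949, 0.2287, 0.0836]
tool_rot: [0.001, -0.087, 0.996, -0.0]
contact_force: [0.4, -3.5, 2.6]
gripper_width: 0.311
grasp_force: 29.9
```

Emit:
step_arm:
  increments:
    - [[-1, 0, 0, 0, 0, 0, 0], [-1, 0, 0, 0, 0, 0, 0], [-1, 0, 0, 0, 0, 0, 0], [-1, 0, 0, 0, 0, 0, 0]]

```text
t: 2.88
eef_pos: [0.4949, 0.2287, 0.0836]
tool_rot: [0.001, -0.087, 0.996, -0.0]
contact_force: [-1.9, -4.8, 6.8]
gripper_width: 0.31
grasp_force: 30.3
```

Run:
```python
from h import *
st()
r=np.hypot(100,43);a0=np.arctan2(43,-100)
for th in range(0,105,5):
    a=a0-np.radians(th); print(th,np.round([-(r*np.cos(a)+100),-(r*np.sin(a)-43)],0))
```

```text
t 2.88 pos [494.9 228.7  83.6] toolx yaw -170.0 z [ 0.002 -0.    -1.   ] F [-1.9 -4.8  6.8] w 0.310 g 30.3 q [-0.27  0.48 -0.36  1.97  0.25  0.73  0.98]
0 [-0. -0.]
5 [-4. -9.]
10 [ -9. -17.]
15 [-15. -24.]
20 [-21. -32.]
25 [-28. -38.]
30 [-35. -44.]
35 [-43. -50.]
40 [-51. -54.]
45 [-60. -58.]
50 [-69. -61.]
55 [-78. -64.]
60 [-87. -65.]
65 [-97. -66.]
70 [-106.  -66.]
75 [-116.  -65.]
80 [-125.  -63.]
85 [-134.  -60.]
90 [-143.  -57.]
95 [-152.  -53.]
100 [-160.  -48.]
```

Emit:
step_arm:
  increments:
    - [[-1, -4, 0, -9, 0, 0, 0], [-1, -9, 0, -17, 0, 0, 0], [-1, -15, 0, -24, 0, 0, 0], [-1, -21, 0, -32, 0, 0, 0], [-1, -28, 0, -38, 0, 0, 0], [-1, -35, 0, -44, 0, 0, 0], [-1, -43, 0, -50, 0, 0, 0], [-1, -51, 0, -54, 0, 0, 0], [-1, -60, 0, -58, 0, 0, 0], [-1, -69, 0, -61, 0, 0, 0]]

```text
t: 3.72
eef_pos: [0.5625, 0.2405, 0.1446]
tool_rot: [-0.0, -0.087, 0.996, -0.0]
contact_force: [-2.3, -4.8, 2.3]
gripper_width: 0.312
grasp_force: 30.9
```

Run:
```python
from h import *
st(); save('side','d3.png')
```

```text
t 3.72 pos [562.5 240.5 144.6] toolx yaw -170.0 z [-0.    -0.001 -1.   ] F [-2.3 -4.8  2.3] w 0.312 g 30.9 q [-0.24  0.49 -0.36  1.77  0.21  0.92  1.06]
```

View pics/d3.png

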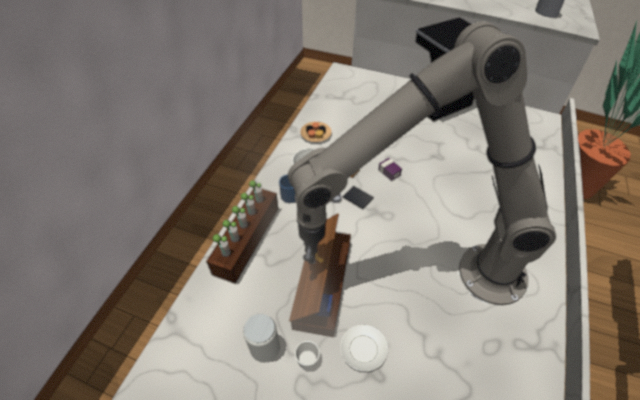

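The side view shows the lid lifting to about 50°, with a blue carton visible at (328,303) and something red near (344,250). Next I'll continue the arc to the stop, then release.

Emit:
step_arm:
  increments:
    - [[-1, -9, 0, -3, 0, 0, 0], [-1, -18, 0, -4, 0, 0, 0], [-1, -28, 0, -5, 0, 0, 0], [-1, -37, 0, -5, 0, 0, 0], [-1, -47, 0, -4, 0, 0, 0], [-1, -56, 0, -2, 0, 0, 0], [-1, -65, 0, 1, 0, 0, 0], [-1, -74, 0, 4, 0, 0, 0], [-1, -82, 0, 8, 0, 0, 0], [-1, -88, 0, 11, 0, 0, 0]]

```text
t: 4.6
eef_pos: [0.6512, 0.2562, 0.1332]
tool_rot: [0.002, -0.087, 0.996, 0.0]
contact_force: [1.6, -4.6, 3.7]
gripper_width: 0.313
grasp_force: 29.8
```

Run:
```python
from h import *
st(); save('scene','s4.png')
c=load('s4.png'); cv2.imwrite('pics/s4c.png',cv2.resize(c['image'][90:290,170:450,::-1],None,fx=2.8,fy=2.8))
```

```text
t 4.60 pos [651.2 256.2 133.2] toolx yaw -170.1 z [ 0.003  0.001 -1.   ] F [ 1.6 -4.6  3.7] w 0.313 g 29.8 q [-0.24  0.63 -0.33  1.56  0.23  0.99  1.1 ]
```

View pics/s4c.png

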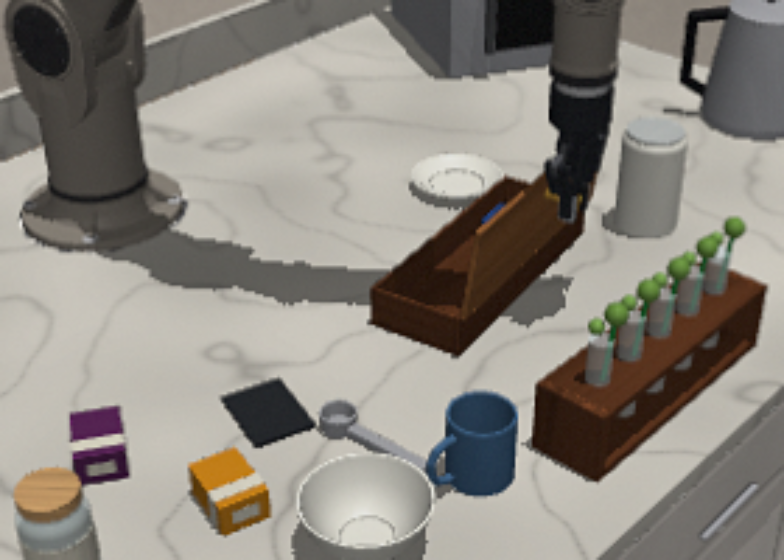

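The lid is past upright with the gripper still on the knob. I'll release it, rise, and move back over the chest.

Emit:
step_arm:
  increments:
    - [[0.2, 0, 0, 0, 0, 0, 0], [0.4, 0, 0, 0, 0, 0, 0], [0.6, 0, 0, 0, 0, 0, 0], [0.6, 0, 0, 0, 0, 0, 0], [0.6, 0, 0, -20, 0, 0, 0], [0.6, 0, 0, -60, 0, 0, 0], [0.6, 0, 0, -100, 0, 0, 0], [0.6, 0, 0, -140, 0, 0, 0], [0.6, 0, 0, -170, 0, 0, 0], [0.6, 40, 0, -180, 0, 0, 0]]

```text
t: 5.48
eef_pos: [0.6156, 0.2508, 0.3177]
tool_rot: [0.006, -0.086, 0.996, 0.002]
contact_force: [-0.0, -0.7, 0.8]
gripper_width: 0.799
grasp_force: 0.0
```

Emit:
step_arm:
  increments:
    - [[0.6, 40, 0, 0, 0, 0, 0], [0.6, 80, 0, 0, 0, 0, 0], [0.6, 100, 0, 0, 0, 0, 0], [0.6, 100, 0, 0, 0, 0, 0], [0.6, 100, 0, 0, 0, 0, 0]]

```text
t: 5.9
eef_pos: [0.51, 0.2324, 0.3131]
tool_rot: [0.001, -0.088, 0.996, 0.0]
contact_force: [0.5, 0.3, -0.3]
gripper_width: 0.799
grasp_force: 0.0
```

Run:
```python
from h import *
st(); save('wrist','w5.png')
```

```text
t 5.90 pos [510.  232.4 313.1] toolx yaw -169.9 z [ 0.002  0.    -1.   ] F [ 0.5  0.3 -0.3] w 0.799 g 0.0 q [-0.2   0.25 -0.41  1.71  0.1   1.2   1.11]
```

View pics/w5.png

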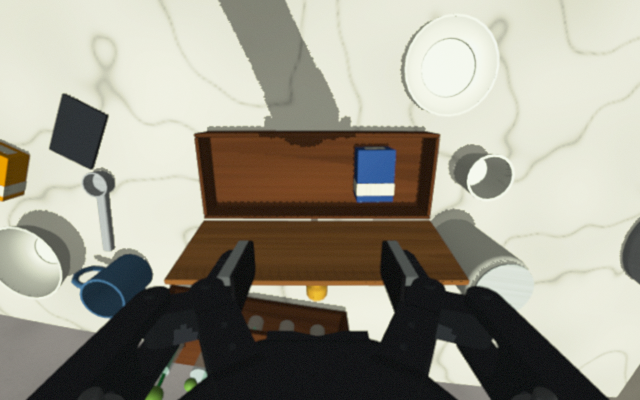

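The lid rests open, and the chest holds only the blue carton, at (375,174). Slab is at (78,131), scoop from (97,182) to (107,250), and part of the amber carton is at (12,170). Measuring.

Run:
```python
from h import *
w=load('w5.png')
for x in blob(w,(100,80,60),(130,255,255),(340,130,410,215))[:1]: print('blue',rect(plane(w,x,.046)),cv2.boundingRect(x))
hsv=cv2.cvtColor(w['image'],cv2.COLOR_RGB2HSV); print(hsv[190,375],hsv[170,375],hsv[125,78],hsv[190,350])
m=((hsv[...,1]<70)&(hsv[...,2]>150)|((hsv[...,0]>95)&(hsv[...,0]<135)&(hsv[...,1]>80))).astype(np.uint8)[140:212,345:405]
cs=max(cv2.findContours(m,0,1)[0],key=cv2.contourArea).reshape(-1,2)+[345,140]
print('blue+band',rect(plane(w,cs,.046)),cv2.boundingRect(cs))
for x in blob(w,(0,0,0),(179,255,80),(40,85,115,175))[:1]: print('slab',rect(plane(w,x,.008)))
```

```text
blue [499.4 318.5  56.9  51.2 -79.6] (356, 148, 40, 35)
[ 30  19 243] [108 171 158] [102  47  54] [ 13 177 121]
blue+band [513.6 320.7  84.7  59.4  12.3] (355, 147, 41, 56)
slab [ 534.8 -155.8   98.6   76.2  -17.7]
```

Emit:
step_arm:
  increments:
    - [[0.6, -20, 40, 0, 0, 0, 0], [0.6, -20, 80, 0, 0, 0, 0], [0.6, -20, 88, 20, 0, 0, 0], [0.6, -20, 88, 60, 0, 0, 0], [0.6, -20, 88, 100, 0, 0, 0], [0.6, -20, 88, 140, 0, 0, 0], [0.6, -20, 88, 180, 0, 0, 0], [0.6, -20, 88, 210, 0, 0, 0], [0.6, -20, 88, 230, 0, 0, 0], [0.6, -20, 88, 230, 0, 0, 0]]

```text
t: 6.78
eef_pos: [0.5134, 0.3203, 0.0767]
tool_rot: [-0.004, -0.087, 0.996, -0.002]
contact_force: [0.1, 0.2, -0.2]
gripper_width: 0.801
grasp_force: 0.0
```

Run:
```python
from h import *
to([515,322.5,10],-170); w=save('wrist','w6.png')
hsv=cv2.cvtColor(w['image'],cv2.COLOR_RGB2HSV)
m=((hsv[...,1]<70)&(hsv[...,2]>150)|((hsv[...,0]>95)&(hsv[...,0]<135)&(hsv[...,1]>80))).astype(np.uint8)
for cs in blob(w,(100,80,60),(130,255,255))[:3]: print('blue',rect(plane(w,cs,.046)),cv2.boundingRect(cs))
```

```text
t 6.78 pos [513.4 320.3  76.7] toolx yaw -170.0 z [-0.007 -0.005 -1.   ] F [ 0.1  0.2 -0.2] w 0.801 g 0.0 q [-0.38  0.58 -0.38  1.82  0.28  0.8   0.85]
shift [-2.5  2.1 66.6] az -0.0
blue [500.2 319.3  55.3  52.7 -78.7] (276, 166, 87, 78)
blue [550.1 328.8  55.6   9.8 -79.8] (281, 268, 79, 13)
```

View pics/w6.png

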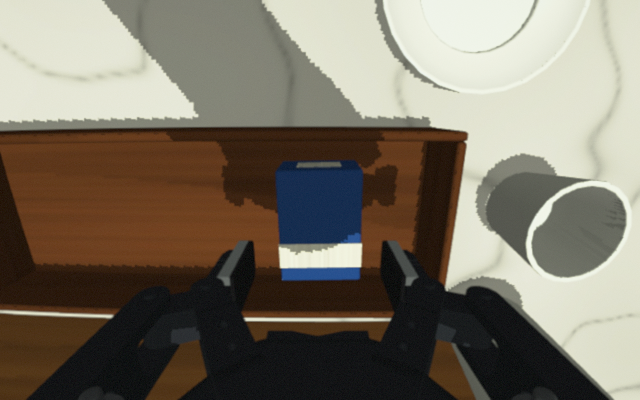

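Blue lies along the chest's x, centred between the fingers, with its top face spanning (278,168) to (361,280). I'll descend and grip.

Emit:
step_arm:
  increments:
    - [[0.6, 0, 0, 30, 0, 0, 0], [0.6, 0, 0, 55, 0, 0, 0], [0.6, 0, 0, 66, 0, 0, 0], [0.6, 0, 0, 66, 0, 0, 0], [-1, 0, 0, 66, 0, 0, 0], [-1, 0, 0, 66, 0, 0, 0], [-1, 0, 0, 66, 0, 0, 0], [-1, 0, 0, 66, 0, 0, 0], [-1, 0, 0, 66, 0, 0, 0], [-1, 0, 0, 66, 0, 0, 0]]
  force: 40

```text
t: 7.67
eef_pos: [0.5162, 0.3227, 0.0178]
tool_rot: [0.001, -0.087, 0.996, 0.001]
contact_force: [-0.6, -0.7, 5.9]
gripper_width: 0.648
grasp_force: 45.2
```

Emit:
step_arm:
  increments:
    - [[-1, 0, 0, -20, 0, 0, 0], [-1, 0, 0, -60, 0, 0, 0], [-1, 0, 0, -100, 0, 0, 0], [-1, 0, 0, -140, 0, 0, 0], [-1, 0, 0, -170, 0, 0, 0], [-1, 0, 0, -180, 0, 0, 0], [-1, 0, 0, -180, 0, 0, 0]]

```text
t: 8.25
eef_pos: [0.5166, 0.3231, 0.1995]
tool_rot: [0.003, -0.087, 0.996, 0.001]
contact_force: [0.5, -0.0, -2.2]
gripper_width: 0.646
grasp_force: 44.4
```

Run:
```python
from h import *
to([537,-160,190],162.2)
```

```text
t 8.25 pos [516.6 323.1 199.5] toolx yaw -170.0 z [ 0.005  0.003 -1.   ] F [ 0.5 -0.  -2.2] w 0.646 g 44.4 q [-0.34  0.43 -0.42  1.73  0.2   1.01  0.91]
shift [  63.7 -479.4    8.1] az 27.8
```

Emit:
step_arm:
  increments:
    - [[-1, 5, -38, 0, 0, 0, 3], [-1, 10, -78, 0, 0, 0, 7], [-1, 15, -118, 0, 0, 0, 11], [-1, 21, -158, 0, 0, 0, 15], [-1, 26, -198, 0, 0, 0, 19], [-1, 31, -238, 0, 0, 0, 23], [-1, 36, -278, 0, 0, 0, 27.8], [-1, 42, -318, 0, 0, 0, 27.8], [-1, 47, -358, 0, 0, 0, 27.8], [-1, 53, -398, 0, 0, 0, 27.8]]

```text
t: 9.08
eef_pos: [0.5303, -0.0811, 0.1939]
tool_rot: [-0.002, 0.155, 0.988, -0.0]
contact_force: [0.4, -0.1, -2.7]
gripper_width: 0.648
grasp_force: 44.3
```

Run:
```python
from h import *
to([537,-160,190],162.2); w=save('wrist','w7.png')
for x in blob(w,(0,0,0),(179,255,80))[:6]: print(cv2.boundingRect(x),rect(plane(w,x,.008)))
```

```text
t 9.08 pos [530.3 -81.1 193.9] toolx yaw 162.2 z [-0.004 -0.    -1.   ] F [ 0.4 -0.1 -2.7] w 0.648 g 44.3 q [ 0.19  0.3  -0.19  1.91  0.07  0.94  1.23]
shift [-30.5 -73.1   3.9] az 0.0
(30, 150, 610, 250) [ 702.6 -134.5 1000.4  427.4   72.3]
(418, 0, 222, 221) [550.4 195.7 269.3 157.2 -79.8]
(226, 157, 152, 78) [ 551.3 -106.3  182.4   99.    72.1]
(64, 145, 65, 58) [ 439.1 -321.9   83.2   64.1   12.4]
(577, 356, 27, 19) [960.9 243.   46.5  38.1  67.7]
(536, 189, 104, 52) [687.7 240.5 144.5   8.3 -79.6]
```

View pics/w7.png

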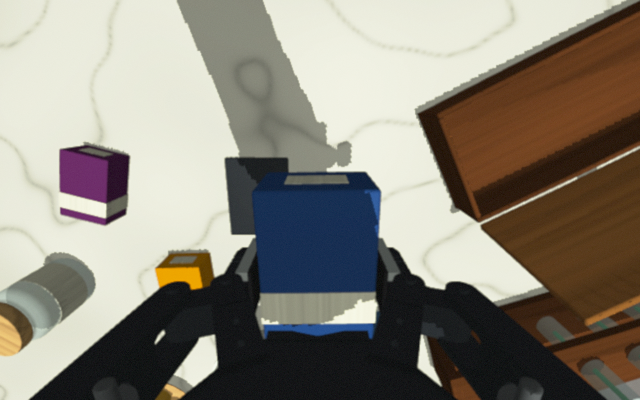

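The wrist view shows blue held straight. Slab's top edge runs from (226,157) to (289,158) with its lower left corner at (230,234). Plum is at (94,185) and amber at (185,270).

Run:
```python
from h import *
w=load('w7.png')
hsv=cv2.cvtColor(w['image'],cv2.COLOR_RGB2HSV); print(hsv[157:159,220:300:4,2]); print(hsv[150:240:5,242,2]);
P=plane(w,[(226,157),(289,157.5),(230,234)],.008)*1000;print(P.round(1))
a=P[1]-P[0];b=P[2]-P[0];print(np.hypot(*a[:2]),np.hypot(*b[:2]),np.degrees(np.arctan2(a[1],a[0])),np.degrees(np.arctan2(b[1],b[0])),'centre',(P[1]+P[2])/2)
for roi,lo,hi,n in(((50,135,140,230),(135,60,20),(175,255,255),'plum'),): 
  for x in blob(w,lo,hi,roi)[:2]: print(n,cv2.boundingRect(x),rect(plane(w,x,.04)))
o,R=bot.get_obs(),0
for cam,fn in(('scene','s7.png'),('side','d7.png')):
  c=save(cam,fn); 
  for z in(.008,):
    r=(225,205,310,265) if cam=='scene' else (330,175,385,220)
    for x in blob(c,(0,0,0),(179,255,75 if cam=='scene' else 105),r)[:2]: print(cam,cv2.boundingRect(x),rect(plane(c,x,z)))
```

```text
[[235 219 146 134 109  83  82  79  78  94  92  94  91  85  80  90  92 135
  140 141]
 [235 186  70  67  52  42  39  39  40  48  48  47  46  45  42  44  45 120
  140 141]]
[137 135  33  37  59  61  63  63  61  60  61  60  59  60  58  57  58 220]
[[ 476.7 -176.3    8. ]
 [ 500.2 -105.5    8. ]
 [ 569.8 -210.6    8. ]]
74.65771405063612 99.25308224736416 71.66561152273643 -20.176381517430816 centre [ 534.99648949 -158.02471736    8.        ]
plum (60, 146, 69, 57) [ 445.8 -315.1   76.8   60.7   57.8]
plum (61, 208, 64, 17) [ 490.3 -341.8   78.4   18.4   70.6]
scene (249, 225, 34, 25) [ 536.3 -161.4  107.6   77.1  -18.1]
side (343, 175, 35, 43) [ 534.1 -167.9  218.4  119.7  -65.9]
```

Emit:
step_arm:
  increments:
    - [[-1, -14, -36, 0, 0, 0, 0], [-1, -29, -73, 20, 0, 0, 0], [-1, -29, -73, 60, 0, 0, 0], [-1, -29, -73, 100, 0, 0, 0], [-1, -29, -73, 130, 0, 0, 0], [-1, -29, -73, 140, 0, 0, 0], [-1, -29, -73, 140, 0, 0, 0], [-1, -29, -73, 140, 0, 0, 0]]

```text
t: 9.9
eef_pos: [0.5375, -0.1564, 0.0562]
tool_rot: [-0.001, 0.154, 0.988, 0.0]
contact_force: [-0.1, 0.1, -1.1]
gripper_width: 0.646
grasp_force: 44.2
```

Run:
```python
from h import *
to([535.5,-159,20.5],162.1)
```

```text
t 9.90 pos [ 537.5 -156.4   56.2] toolx yaw 162.3 z [-0.001  0.001 -1.   ] F [-0.1  0.1 -1.1] w 0.646 g 44.2 q [ 0.28  0.52 -0.14  1.96  0.11  0.67  1.34]
shift [ 1.1 -3.1 35.7] az 0.2
```

Emit:
step_arm:
  increments:
    - [[-1, 1, -3, 15, 0, 0, 0], [-1, 1, -3, 27, 0, 0, 0], [-1, 1, -3, 34, 0, 0, 0], [-1, 1, -3, 36, 0, 0, 0], [-1, 1, -3, 36, 0, 0, 0], [-1, 1, -3, 36, 0, 0, 0], [0.5, 1, -3, 36, 0, 0, 0], [0.6, 1, -3, 36, 0, 0, 0], [0.6, 1, -3, 36, 0, 0, 0], [0.6, 1, -3, 36, 0, 0, 0]]

```text
t: 10.73
eef_pos: [0.5359, -0.16, 0.0208]
tool_rot: [0.0, 0.155, 0.988, -0.0]
contact_force: [-0.2, -0.4, -1.0]
gripper_width: 0.802
grasp_force: 0.0
```

Emit:
step_arm:
  increments:
    - [[0.6, 0, 0, -20, 0, 0, 0], [0.6, 0, 0, -60, 0, 0, 0], [0.6, 0, 0, -100, 0, 0, 0], [0.6, 0, 0, -140, 0, 0, 0], [0.6, 0, 0, -180, 0, 0, 0], [0.6, 0, -30, -200, 0, 0, 0], [0.6, 0, -70, -200, 0, 0, 0], [0.6, 0, -80, -200, 0, 0, 0], [0.6, 0, -80, -200, 0, 0, 0]]

```text
t: 11.48
eef_pos: [0.5091, -0.2409, 0.2209]
tool_rot: [0.0, 0.158, 0.987, -0.001]
contact_force: [-0.6, 1.0, -0.1]
gripper_width: 0.799
grasp_force: 0.0
```

Run:
```python
from h import *
st(); w=save('wrist','w8.png')
for n,lo,hi in(('blue',(100,80,30),(130,255,255)),('plum',(135,60,20),(175,255,255)),('amber',(12,140,80),(28,255,255))):
  for x in blob(w,lo,hi)[:3]: print(n,cv2.boundingRect(x),rect(plane(w,x,.048 if n=='blue' else .04)))
```

```text
t 11.48 pos [ 509.1 -240.9  220.9] toolx yaw 161.8 z [ 0.    -0.002 -1.   ] F [-0.6  1.  -0.1] w 0.799 g 0.0 q [ 0.43  0.31 -0.12  1.83  0.05  1.    1.54]
blue (363, 138, 54, 48) [ 518.1 -156.9   60.2   54.8   73.6]
blue (362, 196, 52, 13) [ 567.  -171.4   63.    14.3   65.8]
blue (456, 281, 45, 14) [720.2 -81.3  61.8  20.4  70.7]
plum (202, 119, 58, 54) [ 444.5 -324.5   60.5   53.1   57.3]
plum (199, 178, 51, 17) [ 487.2 -351.1   60.2   13.7   64.4]
amber (588, 86, 52, 72) [556.6 114.2  73.3  52.3 -76.1]
amber (286, 235, 44, 37) [ 603.5 -283.9   54.7   52.1   72.6]
amber (580, 361, 30, 17) [950.5  84.8  55.6  28.   30.6]
```

View pics/w8.png

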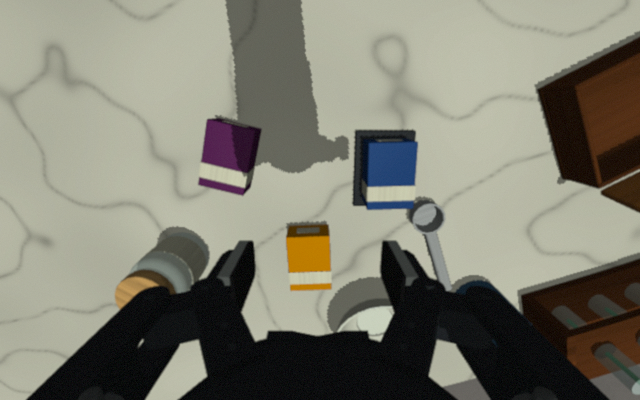

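Blue sits on the slab at (390,172). Plum is at (230,155), turned about 10° from the tool, amber is at (309,256) and the scoop measure is at (426,215). I'll compute the centres from the far edges, which carry no parallax.

```bash
cat >> h.py <<'E'
COL={'blue':((100,80,20),(130,255,255)),'plum':((135,60,15),(175,255,255)),'amber':((12,140,60),(28,255,255))}
def carton(c,n,ztop,roi,shw=True):
    bs=blob(c,*COL[n],roi,25); pts=np.vstack(bs[:2]).astype(np.float32)
    h=cv2.convexHull(pts).reshape(-1,2); P=plane(c,h,ztop)[:,:2]*1000
    r=rect(P); cam=(-c['R'].T@c['t'])[:2]*1000
    a=np.radians(r[4]); res=[]
    U=np.array([[np.cos(a),np.sin(a)],[-np.sin(a),np.cos(a)]]); q=P@U.T; cc=U@cam
    cen=[]
    for i,hf in((0,40),(1,28)):
        m=(q[:,i].min()+q[:,i].max())/2
        cen.append(q[:,i].max()-hf if m>cc[i] else q[:,i].min()+hf)
    print(n,'rect',r,'far-edge centre',(U.T@cen).round(1)); return U.T@cen,r[4]
E
python3 - <<'E'
from h import *
w=load('w8.png')
carton(w,'blue',.048,(350,125,425,212));carton(w,'plum',.04,(180,105,270,200));carton(w,'amber',.04,(280,215,335,295))
print((-w['R'].T@w['t']).round(3))
P=plane(w,[(205,121),(260,130),(247,194),(199,187)],.04)*1000
for i in range(4): d=P[(i+1)%4]-P[i]; print(P[i].round(1),np.hypot(*d[:2]).round(1),np.degrees(np.arctan2(d[1],d[0])).round(1))
E
```

```text
blue rect [ 5.319951e+05 -1.613807e+05  8.419290e+04  6.299180e+04 -1.630000e+01] far-edge centre [ 535.  -158.7]
plum rect [ 4.565337e+05 -3.320169e+05  8.178200e+04  6.028140e+04 -3.220000e+01] far-edge centre [ 456.1 -334.3]
amber rect [ 6.107783e+05 -2.855840e+05  9.394420e+04  5.454970e+04 -1.610000e+01] far-edge centre [ 617.7 -286.8]
[ 0.44  -0.217  0.364]
[ 410.3 -340.9   40. ] 62.6 62.4
[ 439.3 -285.4   40. ] 78.2 -33.1
[ 504.8 -328.1   40. ] 58.4 -116.8
[ 478.4 -380.2   40. ] 78.7 150.0
```

Emit:
step_arm:
  increments:
    - [[0.6, 8, -40, 0, 0, 0, 6], [0.6, 16, -80, 0, 0, 0, 12.8], [0.6, 21, -104, 20, 0, 0, 12.8], [0.6, 21, -104, 60, 0, 0, 12.8], [0.6, 21, -104, 100, 0, 0, 12.8], [0.6, 21, -104, 125, 0, 0, 12.8], [0.6, 21, -104, 130, 0, 0, 12.8], [0.6, 21, -104, 130, 0, 0, 12.8], [0.6, 21, -104, 130, 0, 0, 12.8]]

```text
t: 12.28
eef_pos: [0.4605, -0.3283, 0.0912]
tool_rot: [0.001, 0.263, 0.965, 0.0]
contact_force: [1.0, -0.1, 0.7]
gripper_width: 0.799
grasp_force: 0.0
```

Run:
```python
from h import *
w=save('wrist','w9.png'); cen,a=carton(w,'plum',.04,(230,100,400,300))
to([cen[0],cen[1],12.5],180+a)
```

```text
plum rect [ 4.538993e+05 -3.343675e+05  8.391300e+04  5.492880e+04 -3.220000e+01] far-edge centre [ 455.9 -335. ]
t 12.33 pos [ 460.9 -328.8   92. ] toolx yaw 149.5 z [ 0.002 -0.001 -1.   ] F [ 0.  -0.8  0.7] w 0.800 g 0.0 q [ 0.54  0.47 -0.04  1.94  0.03  0.73  1.52]
shift [ 1.4 -7.9 79.5] az 1.7
```

View pics/w9.png

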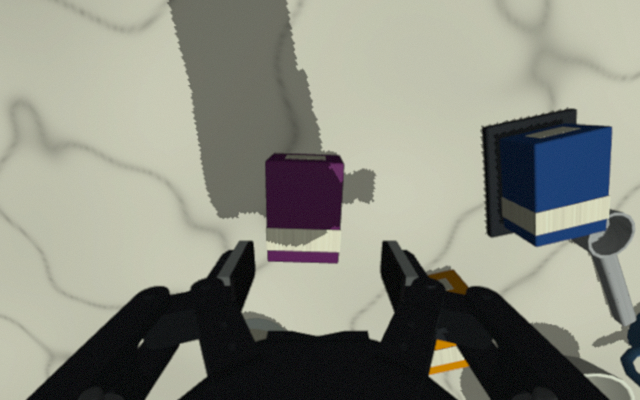

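Plum is at (304,208), aligned and about 8 mm to the left. I'll correct for that, descend, grip and lift.

Emit:
step_arm:
  increments:
    - [[0.6, 1, -8, 20, 0, 0, 1], [0.6, 1, -8, 50, 0, 0, 1], [0.6, 1, -8, 70, 0, 0, 1], [0.6, 1, -8, 79, 0, 0, 1], [0.6, 1, -8, 79, 0, 0, 1], [-1, 1, -8, 79, 0, 0, 1], [-1, 1, -8, 79, 0, 0, 1], [-1, 1, -8, 79, 0, 0, 1], [-1, 1, -8, 79, 0, 0, 1], [-1, 1, -8, 79, 0, 0, 1]]
  force: 40

```text
t: 13.17
eef_pos: [0.4556, -0.3357, 0.013]
tool_rot: [0.001, 0.272, 0.962, -0.0]
contact_force: [-0.8, 1.3, 7.5]
gripper_width: 0.646
grasp_force: 44.7
```

Run:
```python
from h import *
st()
```

```text
t 13.17 pos [ 455.6 -335.7   13. ] toolx yaw 148.4 z [ 0.003 -0.001 -1.   ] F [-0.8  1.3  7.5] w 0.646 g 44.7 q [ 0.55  0.59 -0.03  1.97  0.03  0.58  1.52]
```

Emit:
step_arm:
  increments:
    - [[-1, 0, 0, 0, 0, 0, 0], [-1, 0, 0, -20, 0, 0, 0], [-1, 0, 0, -60, 0, 0, 0], [-1, 0, 0, -90, 0, 0, 0], [-1, 0, 0, -110, 0, 0, 0], [-1, 0, 0, -110, 0, 0, 0], [-1, 0, 0, -110, 0, 0, 0]]

```text
t: 13.75
eef_pos: [0.4551, -0.3356, 0.1229]
tool_rot: [0.002, 0.272, 0.962, -0.0]
contact_force: [-0.8, 0.1, -2.3]
gripper_width: 0.647
grasp_force: 43.9
```

Run:
```python
from h import *
to([535.5,-159,122],162.1)
```

```text
t 13.75 pos [ 455.1 -335.6  122.9] toolx yaw 148.4 z [ 0.003 -0.002 -1.   ] F [-0.8  0.1 -2.3] w 0.647 g 43.9 q [ 0.55  0.43 -0.03  1.92  0.02  0.79  1.53]
shift [ 24.1 192.5   0.8] az -13.7
```

Emit:
step_arm:
  increments:
    - [[-1, 5, 38, 0, 0, 0, -5], [-1, 10, 76, 0, 0, 0, -10], [-1, 14, 114, 0, 0, 0, -13.7], [-1, 19, 152, 0, 0, 0, -13.7], [-1, 23, 185, 0, 0, 0, -13.7], [-1, 24, 192.5, 0, 0, 0, -13.7], [-1, 24, 192.5, 20, 0, 0, -13.7], [-1, 24, 192.5, 40, 0, 0, -13.7], [-1, 24, 192.5, 40, 0, 0, -13.7], [-1, 24, 192.5, 40, 0, 0, -13.7]]

```text
t: 14.58
eef_pos: [0.5329, -0.1584, 0.0795]
tool_rot: [-0.002, 0.156, 0.988, 0.0]
contact_force: [0.3, 0.7, -1.2]
gripper_width: 0.646
grasp_force: 43.6
```

Run:
```python
from h import *
to([535.5,-159,61.5],162.1)
```

```text
t 14.58 pos [ 532.9 -158.4   79.5] toolx yaw 162.1 z [-0.005  0.001 -1.   ] F [ 0.3  0.7 -1.2] w 0.646 g 43.6 q [ 0.28  0.48 -0.13  1.96  0.09  0.71  1.35]
shift [-2.8  0.2 18. ] az 0.0
```

Emit:
step_arm:
  increments:
    - [[-1, -1, 0, 10, 0, 0, 0], [-1, -1, 0, 18, 0, 0, 0], [-1, -1, 0, 21, 0, 0, 0], [-1, -1, 0, 21, 0, 0, 0], [-1, -1, 0, 21, 0, 0, 0], [0.4, -1, 0, 21, 0, 0, 0], [0.6, -1, 0, 21, 0, 0, 0], [0.6, -1, 0, 21, 0, 0, 0], [0.6, -1, 0, 21, 0, 0, 0], [0.6, -1, 0, 21, 0, 0, 0]]

```text
t: 15.42
eef_pos: [0.5357, -0.1589, 0.0602]
tool_rot: [-0.0, 0.156, 0.988, 0.0]
contact_force: [0.7, 0.0, 0.1]
gripper_width: 0.797
grasp_force: 0.0
```

Emit:
step_arm:
  increments:
    - [[0.6, 0, 0, -20, 0, 0, 0], [0.6, 0, 0, -60, 0, 0, 0], [0.6, 0, 0, -100, 0, 0, 0], [0.6, 0, 0, -135, 0, 0, 0], [0.6, -15, -30, -150, 0, 0, 0], [0.6, -32, -65, -150, 0, 0, 0], [0.6, -40, -97, -150, 0, 0, 0], [0.6, -40, -97, -150, 0, 0, 0], [0.6, -40, -97, -150, 0, 0, 0]]

```text
t: 16.17
eef_pos: [0.543, -0.2662, 0.21]
tool_rot: [-0.0, 0.158, 0.987, -0.0]
contact_force: [0.1, 0.1, -0.3]
gripper_width: 0.799
grasp_force: 0.0
```

Run:
```python
from h import *
st(); w=save('wrist','w10.png')
for n in COL:
  for x in blob(w,*COL[n])[:3]: print(n,cv2.boundingRect(x))
a=save('scene','s10.png')
print(rect(plane(a,blob(a,*COL['plum'],(230,180,300,260))[0],.088)))
```

```text
t 16.17 pos [ 543.  -266.2  210. ] toolx yaw 161.8 z [-0.001 -0.001 -1.   ] F [ 0.1  0.1 -0.3] w 0.799 g 0.0 q [ 0.42  0.39 -0.09  1.75  0.04  1.01  1.57]
blue (467, 261, 95, 79)
blue (372, 104, 25, 49)
blue (374, 166, 9, 12)
plum (384, 105, 72, 56)
plum (383, 173, 64, 17)
amber (605, 27, 35, 129)
amber (295, 200, 47, 49)
amber (592, 303, 48, 66)
[ 555.5 -174.9  121.6   70.3  -17.9]
```

View pics/w10.png

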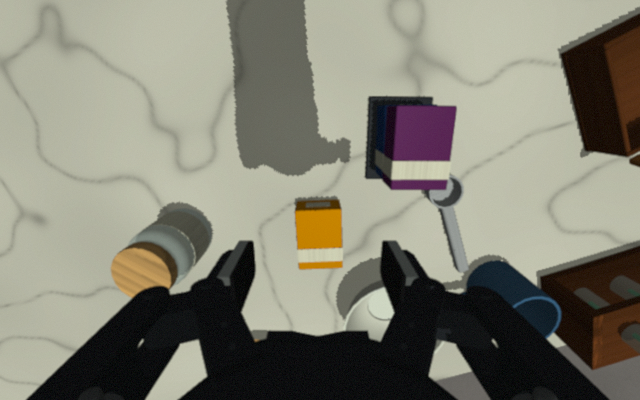

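Column shows plum on blue, at (425,145). Amber is at (318,235) with the bowl's rim near (345,325), so I'll check finger clearance numerically.

Run:
```python
from h import *
w=load('w10.png');a=load('s10.png');b=load('d1.png')
cen,ang=carton(w,'amber',.04,(285,190,350,275)); carton(w,'plum',.088,(365,95,465,195))
# straight edges of amber top: left/right columns
m=cv2.inRange(cv2.cvtColor(w['image'],cv2.COLOR_RGB2HSV),np.array(COL['amber'][0]),np.array(COL['amber'][1]))
L=[];Rr=[]
for y in list(range(212,246,4)):
    xs=np.where(m[y,285:350])[0]+285; L.append((xs.min(),y));Rr.append((xs.max()+1,y))
for e in(L,Rr):
    P=plane(w,e,.04)[:,:2].astype(np.float32);v=cv2.fitLine(P,cv2.DIST_HUBER,0,.01,.01).ravel();print('edge yaw',np.degrees(np.arctan2(v[1],v[0])).round(1),P.mean(0)*1000)
# bowl rim from scene: extremes, z .06
print('bowl',plane(a,[(276,272),(325,272),(300,251),(300,291)],.06).round(3))
hs=cv2.cvtColor(a['image'],cv2.COLOR_RGB2GRAY); print(hs[272,268:334:2]);print(hs[244:300:2,300])
```

```text
amber rect [ 6.126842e+05 -2.860429e+05  9.029200e+04  5.462000e+04 -1.570000e+01] far-edge centre [ 617.8 -286.8]
plum rect [ 5.354126e+05 -1.629003e+05  7.920710e+04  6.330600e+04 -1.790000e+01] far-edge centre [ 536.2 -159.3]
edge yaw -15.7 [ 594.9361  -308.96747]
edge yaw -14.4 [ 612.0077 -256.7847]
bowl [[ 0.725 -0.289  0.06 ]
 [ 0.825 -0.198  0.06 ]
 [ 0.712 -0.181  0.06 ]
 [ 0.824 -0.296  0.06 ]]
[186 173 164 181 201 136 157 171 184 194 203 212 216 220 224 228 229 224
 220 215 210 204 194 185 171 157 142 115 222 190 191 191 190]
[154 150  77 190 195 178 181 186 189 193 202 209 216 221 229 184 220 218
 218 217 193 114 109 105  99  97  99  98]
```

Emit:
step_arm:
  increments:
    - [[0.6, -35, 2, 0, 0, 0, -3.2], [0.6, -70, 4, 10, 0, 0, -3.2], [0.6, -77.5, 4, 50, 0, 0, -3.2], [0.6, -77.5, 4, 90, 0, 0, -3.2], [0.6, -77.5, 4, 115, 0, 0, -3.2], [0.6, -77.5, 4, 125, 0, 0, -3.2], [0.6, -77.5, 4, 125, 0, 0, -3.2], [0.6, -77.5, 4, 125, 0, 0, -3.2]]

```text
t: 16.93
eef_pos: [0.6197, -0.2826, 0.0861]
tool_rot: [0.0, 0.127, 0.992, 0.0]
contact_force: [0.2, -0.0, 0.6]
gripper_width: 0.804
grasp_force: 0.0
```

Run:
```python
from h import *
w=save('wrist','w11.png'); cen,a=carton(w,'amber',.04,(230,100,400,300))
to([cen[0],cen[1],12.5],180+a)
```

```text
amber rect [ 6.158096e+05 -2.869701e+05  8.433170e+04  5.534520e+04 -1.570000e+01] far-edge centre [ 618.  -287.2]
t 16.98 pos [ 620.4 -283.2   87.4] toolx yaw 165.3 z [ 0.003 -0.001 -1.   ] F [ 0.8 -1.1  1.2] w 0.797 g 0.0 q [ 0.4   0.64 -0.09  1.64  0.07  0.86  1.59]
shift [ 1.6 -4.5 74.8] az 1.0
```

Emit:
step_arm:
  increments:
    - [[0.6, 1, -4, 20, 0, 0, 0.5], [0.6, 1, -4, 50, 0, 0, 0.5], [0.6, 1, -4, 66, 0, 0, 0.5], [0.6, 1, -4, 73, 0, 0, 0.5], [0.6, 1, -4, 73, 0, 0, 0.5], [-1, 1, -4, 73, 0, 0, 0.5], [-1, 1, -4, 73, 0, 0, 0.5], [-1, 1, -4, 73, 0, 0, 0.5], [-1, 1, -4, 73, 0, 0, 0.5], [-1, 1, -4, 73, 0, 0, 0.5]]
  force: 40

```text
t: 17.82
eef_pos: [0.6186, -0.2877, 0.0147]
tool_rot: [0.002, 0.132, 0.991, -0.0]
contact_force: [-0.9, -0.3, 6.7]
gripper_width: 0.647
grasp_force: 45.3
```

Emit:
step_arm:
  increments:
    - [[-1, 0, 0, 0, 0, 0, 0], [-1, 0, 0, -20, 0, 0, 0], [-1, 0, 0, -60, 0, 0, 0], [-1, 0, 0, -100, 0, 0, 0], [-1, 0, 0, -140, 0, 0, 0], [-1, 0, 0, -150, 0, 0, 0], [-1, 0, 0, -150, 0, 0, 0], [-1, 0, 0, -150, 0, 0, 0]]

```text
t: 18.48
eef_pos: [0.6168, -0.2871, 0.1625]
tool_rot: [0.0, 0.132, 0.991, -0.0]
contact_force: [-0.4, -0.8, -1.9]
gripper_width: 0.649
grasp_force: 44.5
```

Run:
```python
from h import *
to([535.5,-159,162],162.1)
```

```text
t 18.48 pos [ 616.8 -287.1  162.5] toolx yaw 164.8 z [ 0.001 -0.    -1.   ] F [-0.4 -0.8 -1.9] w 0.649 g 44.5 q [ 0.41  0.55 -0.09  1.6   0.06  0.99  1.6 ]
shift [112.  102.3   0.4] az 2.7
```

Emit:
step_arm:
  increments:
    - [[-1, 26, 23, 0, 0, 0, 2.7], [-1, 52, 47, 0, 0, 0, 2.7], [-1, 78, 71, 0, 0, 0, 2.7], [-1, 103, 94, 0, 0, 0, 2.7], [-1, 112, 102, 0, 0, 0, 2.7], [-1, 112, 102, 15, 0, 0, 2.7], [-1, 112, 102, 35, 0, 0, 2.7], [-1, 112, 102, 40, 0, 0, 2.7], [-1, 112, 102, 40, 0, 0, 2.7], [-1, 112, 102, 40, 0, 0, 2.7]]

```text
t: 19.32
eef_pos: [0.535, -0.1595, 0.1213]
tool_rot: [-0.001, 0.156, 0.988, 0.0]
contact_force: [0.4, 0.1, -0.7]
gripper_width: 0.644
grasp_force: 44.3
```

Run:
```python
from h import *
to([535.5,-159,103.5],162.1)
```

```text
t 19.32 pos [ 535.  -159.5  121.3] toolx yaw 162.1 z [-0.002  0.    -1.   ] F [ 0.4  0.1 -0.7] w 0.644 g 44.3 q [ 0.27  0.42 -0.12  1.93  0.07  0.8   1.37]
shift [-0.4  0.6 17.8] az -0.0
```

Emit:
step_arm:
  increments:
    - [[-1, 0, 0, 9, 0, 0, 0], [-1, 0, 0, 16, 0, 0, 0], [-1, 0, 0, 18.5, 0, 0, 0], [-1, 0, 0, 18.5, 0, 0, 0], [-1, 0, 0, 18.5, 0, 0, 0], [0.4, 0, 0, 18.5, 0, 0, 0], [0.6, 0, 0, 18.5, 0, 0, 0], [0.6, 0, 0, 18.5, 0, 0, 0], [0.6, 0, 0, 18.5, 0, 0, 0], [0.6, 0, 0, 18.5, 0, 0, 0]]

```text
t: 20.15
eef_pos: [0.5358, -0.1594, 0.104]
tool_rot: [0.0, 0.156, 0.988, -0.0]
contact_force: [0.5, -0.3, 0.1]
gripper_width: 0.802
grasp_force: 0.0
```

Emit:
step_arm:
  increments:
    - [[0.6, 0, 0, -20, 0, 0, 0], [0.6, 0, 0, -60, 0, 0, 0], [0.6, 0, 0, -100, 0, 0, 0], [0.6, 0, 30, -125, 0, 0, 0], [0.6, 0, 70, -130, 0, 0, 0], [0.6, 0, 90, -130, 0, 0, 0], [0.6, 0, 90, -130, 0, 0, 0], [0.6, 0, 90, -130, 0, 0, 0]]

```text
t: 20.82
eef_pos: [0.5635, -0.0723, 0.2339]
tool_rot: [0.0, 0.154, 0.988, 0.0]
contact_force: [0.1, 0.1, -0.5]
gripper_width: 0.801
grasp_force: 0.0
```

Run:
```python
from h import *
st(); w=save('wrist','w12.png')
for n in('amber','plum','blue'):
  for x in blob(w,*COL[n])[:3]: print(n,cv2.boundingRect(x))
cv2.imwrite('pics/w12v.png',w['image'][:,:,::-1])
w0=load('w10.png'); print('scoop est',(plane(w0,[(445,190),(462,268)],.014)*1000).round(0))
```

```text
t 20.82 pos [563.5 -72.3 233.9] toolx yaw 162.3 z [ 0.  0. -1.] F [ 0.1  0.1 -0.5] w 0.801 g 0.0 q [ 0.15  0.31 -0.17  1.8   0.06  1.04  1.23]
amber (409, 0, 231, 186)
amber (452, 98, 188, 164)
amber (186, 146, 72, 59)
plum (249, 143, 16, 49)
blue (313, 278, 78, 64)
blue (219, 137, 51, 45)
scoop est [[ 614. -118.   14.]
 [ 734. -116.   14.]]
```

View pics/w12v.png

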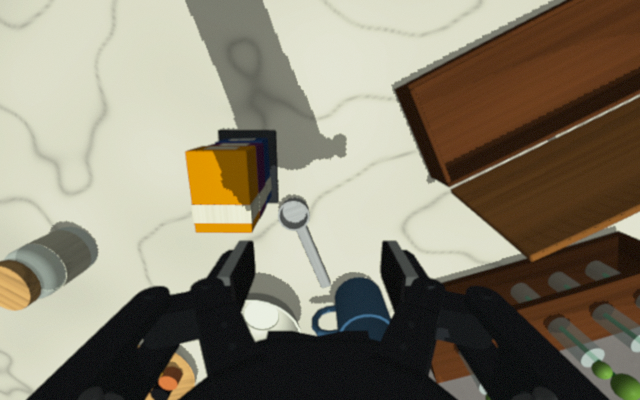

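Column shows amber on top, straight, at (225,190). The scoop lies with its measure at (293,212) and its handle ending at (326,286), the mug at (360,305) beside it. I'll compute the grasp.

Run:
```python
from h import *
w=load('w12.png'); carton(w,'amber',.128,(180,140,280,240))
g=cv2.cvtColor(w['image'],cv2.COLOR_RGB2HSV)
L=[]
for y in range(230,290,6): print(y,list(g[y,294:340:2,2]))
a=load('s1.png');b=load('d1.png')
x=blob(a,(100,80,30),(125,255,255),(320,225,365,275))[0];bb=cv2.boundingRect(x);print('mug S',bb)
x=blob(b,(100,80,30),(125,255,255),(275,170,302,205))[0];bd=cv2.boundingRect(x);print('mug D',bd)
x=blob(w,(100,80,30),(125,255,255),(305,265,400,345))[0];print('mug W',cv2.boundingRect(x))
print('scoop W end,m',(plane(w,[(326,286)],.010)*1000).round(0),(plane(w,[(293,212)],.024)*1000).round(0))
P=plane(b,[(305,190.5)],.01)*1000,plane(b,[(336.5,197)],.02)*1000;print('scoop D',P)
P=plane(a,[(290,240)],.02)*1000;print('measure S',P)
print('mug base S',plane(a,[(345,262)],0)*1000, 'rim S',plane(a,[(342,238)],.085)*1000,'rim D',plane(b,[(289,181)],.085)*1000)
```

```text
amber rect [ 5.353797e+05 -1.531492e+05  8.282930e+04  6.332420e+04 -1.780000e+01] far-edge centre [ 535.6 -157.1]
230 [np.uint8(187), np.uint8(176), np.uint8(182), np.uint8(184), np.uint8(186), np.uint8(188), np.uint8(162), np.uint8(113), np.uint8(223), np.uint8(227), np.uint8(226), np.uint8(225), np.uint8(226), np.uint8(225), np.uint8(226), np.uint8(227), np.uint8(226), np.uint8(227), np.uint8(225), np.uint8(224), np.uint8(225), np.uint8(225), np.uint8(225)]
236 [np.uint8(226), np.uint8(226), np.uint8(178), np.uint8(177), np.uint8(183), np.uint8(183), np.uint8(189), np.uint8(175), np.uint8(110), np.uint8(212), np.uint8(227), np.uint8(226), np.uint8(225), np.uint8(225), np.uint8(226), np.uint8(225), np.uint8(225), np.uint8(226), np.uint8(226), np.uint8(225), np.uint8(225), np.uint8(225), np.uint8(225)]
242 [np.uint8(227), np.uint8(225), np.uint8(226), np.uint8(219), np.uint8(171), np.uint8(183), np.uint8(184), np.uint8(186), np.uint8(183), np.uint8(129), np.uint8(182), np.uint8(227), np.uint8(225), np.uint8(226), np.uint8(226), np.uint8(226), np.uint8(226), np.uint8(227), np.uint8(2
[... 2285 characters left out ...]
24), np.uint8(225), np.uint8(225), np.uint8(225), np.uint8(224), np.uint8(223), np.uint8(179), np.uint8(184), np.uint8(184), np.uint8(187), np.uint8(182), np.uint8(174), np.uint8(156), np.uint8(125), np.uint8(125), np.uint8(127)]
mug S (322, 230, 33, 37)
mug D (281, 174, 19, 26)
mug W (313, 278, 78, 64)
scoop W end,m [[ 741. -114.   10.]] [[ 608. -119.   24.]]
scoop D (array([[ 733.41361945, -114.02050765,   10.        ]]), array([[ 606.0142237 , -117.98990559,   20.        ]]))
measure S [[ 619.25897568 -131.05848334   20.        ]]
mug base S [[ 7.99313388e+02 -7.68613005e+01 -1.11022302e-13]] rim S [[784.06372396 -76.61501241  85.        ]] rim D [[779.34743523 -74.83651105  85.        ]]
```

Run:
```python
from h import *
w=load('w12.png'); g=cv2.cvtColor(w['image'],cv2.COLOR_RGB2HSV)
pts=[]
for y in range(236,281,4):
    r=g[y,290:336,2].astype(int); i=np.where((r<200))[0]; i=i[:np.argmax(np.diff(np.r_[i,999])>2)+1]; v=r[i]; j=i[v>165]
    pts.append((290+(j.min()+j.max())/2+.5,y))
P=plane(w,pts,.014)[:,:2].astype(np.float32)*1000
v=cv2.fitLine(P,cv2.DIST_HUBER,0,.01,.01).ravel(); print(v, np.degrees(np.arctan2(v[1],v[0])))
y=lambda x: v[3]+v[1]/v[0]*(x-v[2]); print('y at 607,675',y(607),y(675))
yaw=180+np.degrees(np.arctan2(v[1],v[0])) if v[0]>0 else np.degrees(np.arctan2(v[1],v[0]))
to([675,y(675),60],yaw); s=save('side','d12.png')
```

```text
[ 9.9942434e-01  3.3926841e-02  6.8181152e+02 -1.1600110e+02] 1.9442378
y at 607,675 -118.54068 -116.23232
t 20.87 pos [563.  -74.  233.6] toolx yaw 162.1 z [-0.001 -0.001 -1.   ] F [ 0.7 -0.7 -0.5] w 0.798 g 0.0 q [ 0.15  0.31 -0.16  1.8   0.06  1.04  1.23]
shift [-119.7   -5.6  173.6] az -19.8
```

Emit:
step_arm:
  increments:
    - [[0.2, -39, -2, 0, 0, 0, -7], [0, -79, -4, 0, 0, 0, -14], [0, -120, -6, 0, 0, 0, -19.8], [0, -120, -6, 30, 0, 0, -19.8], [0, -120, -6, 70, 0, 0, -19.8], [0, -120, -6, 110, 0, 0, -19.8], [0, -120, -6, 150, 0, 0, -19.8], [0, -120, -6, 170, 0, 0, -19.8], [0, -120, -6, 173, 0, 0, -19.8], [0, -120, -6, 173, 0, 0, -19.8]]

```text
t: 21.75
eef_pos: [0.6741, -0.118, 0.0591]
tool_rot: [-0.002, -0.016, 1.0, -0.0]
contact_force: [-0.8, -0.4, 1.2]
gripper_width: 0.5
grasp_force: 0.0
```

Run:
```python
from h import *
w=save('wrist','w13.png'); g=cv2.cvtColor(w['image'],cv2.COLOR_RGB2GRAY)
p=proj(w,[[.675,-.1162,.014],[.640,-.1174,.014],[.650,-.117,.014],[.607,-.1185,.024]]);print(p.round(0))
for q in p[1:3].round().astype(int): print(q,g[q[1],q[0]-40:q[0]+40:2].tolist())
q=p[3].round().astype(int); print(g[q[1],q[0]-80:q[0]+80:4].tolist())
to([675,-116.2,4],181.9)
```

```text
[[319. 218.]
 [319. 170.]
 [319. 185.]
 [319. 121.]]
[319 170] [106, 107, 106, 105, 108, 106, 107, 106, 107, 105, 106, 108, 107, 74, 79, 82, 87, 83, 84, 85, 83, 85, 85, 78, 79, 106, 106, 105, 105, 106, 106, 107, 108, 105, 108, 104, 106, 106, 106, 143]
[319 185] [106, 107, 108, 107, 107, 109, 105, 105, 107, 108, 105, 107, 107, 84, 76, 84, 83, 83, 84, 84, 83, 86, 85, 77, 77, 105, 109, 108, 104, 107, 106, 107, 107, 106, 106, 106, 108, 107, 107, 107]
[103, 104, 106, 105, 105, 105, 104, 105, 105, 106, 104, 91, 51, 62, 84, 84, 84, 82, 84, 84, 85, 83, 84, 86, 86, 56, 59, 85, 105, 102, 182, 175, 171, 167, 169, 179, 183, 187, 190, 191]
t 21.80 pos [ 675.8 -117.7   61.3] toolx yaw -178.2 z [ 0.    -0.001 -1.   ] F [-0.5 -0.3  1.3] w 0.501 g 0.0 q [ 0.2   0.68 -0.18  1.64  0.15  0.84  1.57]
shift [ 0.7  1.6 57.3] az -0.1
```

Emit:
step_arm:
  increments:
    - [[0, 0, 0, 25, 0, 0, 0], [0, 0, 0, 45, 0, 0, 0], [0, 0, 0, 54, 0, 0, 0], [0, 0, 0, 56, 0, 0, 0], [0, 0, 0, 56, 0, 0, 0], [-1, 0, 0, 56, 0, 0, 0], [-1, 0, 0, 56, 0, 0, 0], [-1, 0, 0, 56, 0, 0, 0], [-1, 0, 0, 56, 0, 0, 0], [-1, 0, 0, 56, 0, 0, 0]]
  force: 50

```text
t: 22.63
eef_pos: [0.6771, -0.1165, 0.0068]
tool_rot: [0.002, -0.017, 1.0, -0.0]
contact_force: [-0.6, -0.1, 6.3]
gripper_width: 0.165
grasp_force: 49.8
```

Emit:
step_arm:
  increments:
    - [[-1, 0, 0, 0, 0, 0, 0], [-1, 0, 0, 0, 0, 0, 0], [-1, 0, 0, -10, 0, 0, 0], [-1, 0, 0, -40, 0, 0, 0], [-1, 0, 0, -80, 0, 0, 0], [-1, 0, 0, -120, 0, 0, 0], [-1, 0, 0, -160, 0, 0, 0], [-1, 0, 0, -180, 0, 0, 0], [-1, 0, 0, -180, 0, 0, 0], [-1, 0, 0, -180, 0, 0, 0]]

```text
t: 23.47
eef_pos: [0.6764, -0.1164, 0.1872]
tool_rot: [0.002, -0.017, 1.0, -0.0]
contact_force: [0.6, 0.2, -1.6]
gripper_width: 0.162
grasp_force: 49.0
```

Run:
```python
from h import *
to([530,190,185],99.9); w=save('wrist','w14.png'); g=cv2.cvtColor(w['image'],cv2.COLOR_RGB2GRAY)
# scoop edge columns in tool frame rows
for y in range(100,270,15): print(y,g[y,270:370:4].tolist())
```

```text
t 23.47 pos [ 676.4 -116.4  187.2] toolx yaw -178.1 z [ 0.004 -0.    -1.   ] F [ 0.6  0.2 -1.6] w 0.162 g 49.0 q [ 0.21  0.54 -0.19  1.56  0.12  1.05  1.59]
shift [136.2 311.    1.5] az 82.0
100 [113, 112, 98, 89, 56, 54, 54, 91, 98, 97, 99, 97, 98, 98, 97, 96, 78, 53, 54, 56, 95, 137, 208, 208, 210]
115 [96, 77, 55, 55, 94, 96, 96, 94, 94, 94, 96, 93, 94, 93, 92, 94, 94, 94, 96, 84, 56, 54, 92, 159, 207]
130 [99, 59, 59, 86, 98, 99, 98, 99, 101, 98, 99, 100, 101, 98, 100, 101, 99, 100, 101, 101, 66, 58, 67, 95, 204]
145 [96, 93, 62, 63, 73, 97, 95, 96, 98, 95, 97, 96, 96, 95, 95, 97, 97, 96, 96, 65, 63, 61, 97, 179, 209]
160 [132, 133, 95, 94, 67, 67, 68, 69, 79, 92, 96, 92, 94, 95, 93, 75, 67, 69, 66, 74, 94, 174, 208, 209, 209]
175 [212, 212, 212, 211, 209, 213, 183, 90, 93, 96, 95, 94, 92, 96, 94, 91, 105, 206, 210, 210, 208, 208, 208, 209, 208]
190 [210, 210, 210, 211, 212, 211, 211, 208, 89, 89, 93, 90, 90, 91, 92, 81, 212, 211, 211, 208, 210, 208, 208, 208, 209]
205 [202, 210, 210, 209, 210, 210, 209, 211, 111, 87, 90, 91, 92, 92, 92, 81, 210, 211, 211, 209, 210, 209, 208, 209, 210]
220 [114, 127, 210, 208, 208, 209, 208, 208, 137, 87, 92, 91, 92, 92, 92, 81, 181, 200, 120, 149, 156, 201, 211, 209, 210]
235 [114, 113, 143, 203, 204, 206, 86, 86, 57, 87, 89, 92, 92, 92, 91, 79, 50, 60, 59, 37, 38, 37, 39, 36, 43]
250 [220, 173, 44, 11, 10, 64, 66, 64, 16, 85, 91, 91, 89, 92, 92, 74, 19, 67, 66, 43, 18, 15, 28, 39, 40]
265 [141, 26, 17, 20, 55, 68, 65, 26, 8, 86, 90, 93, 91, 95, 92, 71, 17, 58, 66, 64, 28, 17, 16, 45, 94]
```

Emit:
step_arm:
  increments:
    - [[-1, 10, 0, -20, 0, 0, 7], [-1, 35, 15, -38, 0, 0, 14], [-1, 60, 30, -40, 0, 0, 21], [-1, 85, 45, -40, 0, 0, 28], [-1, 110, 62, -40, 0, 0, 35], [-1, 133, 80, -40, 0, 0, 42], [-1, 133, 80, -40, 0, 0, 49], [-1, 133, 80, -40, 0, 0, 56], [-1, 133, 80, -40, 0, 0, 63], [-1, 133, 80, -40, 0, 0, 70]]

```text
t: 24.35
eef_pos: [0.5385, -0.0406, 0.223]
tool_rot: [-0.002, 0.562, 0.827, -0.001]
contact_force: [0.7, -0.9, -0.7]
gripper_width: 0.165
grasp_force: 49.0
```

Run:
```python
from h import *
to([522,217,70],99.9)
```

```text
t 24.35 pos [538.5 -40.6 223. ] toolx yaw 111.6 z [-0.004 -0.    -1.   ] F [ 0.7 -0.9 -0.7] w 0.165 g 49.0 q [-0.03  0.27 -0.02  1.88  0.01  0.99  0.33]
shift [245.4  79.9 153. ] az 11.7
```

Emit:
step_arm:
  increments:
    - [[-1, 38, 12, 0, 0, 0, 5], [-1, 76, 25, 0, 0, 0, 11.7], [-1, 114, 37, 0, 0, 0, 11.7], [-1, 152, 50, 0, 0, 0, 11.7], [-1, 190, 62, 0, 0, 0, 11.7], [-1, 228, 74, 0, 0, 0, 11.7], [-1, 245.5, 80, 20, 0, 0, 11.7], [-1, 245.5, 80, 60, 0, 0, 11.7], [-1, 245.5, 80, 100, 0, 0, 11.7], [-1, 245.5, 80, 120, 0, 0, 11.7]]

```text
t: 25.18
eef_pos: [0.5186, 0.2156, 0.0989]
tool_rot: [-0.002, 0.641, 0.768, -0.004]
contact_force: [-1.1, -1.2, -1.0]
gripper_width: 0.166
grasp_force: 49.0
```

Run:
```python
from h import *
to([522,217,14.5],99.9); w=save('wrist','w15.png')
p=proj(w,[[.607-.0,-.1185,.024]])
```

```text
t 25.18 pos [518.6 215.6  98.9] toolx yaw 100.3 z [-0.008 -0.004 -1.   ] F [-1.1 -1.2 -1. ] w 0.166 g 49.0 q [-0.42  0.46 -0.11  1.93  0.07  0.76 -0.39]
shift [ 1.   4.3 84.4] az 0.4
```

Emit:
step_arm:
  increments:
    - [[-1, 0, 1, 35, 0, 0, 0], [-1, 0, 1, 60, 0, 0, 0], [-1, 0, 1, 78, 0, 0, 0], [-1, 0, 1, 86, 0, 0, 0], [-1, 0, 1, 88, 0, 0, 0], [-1, 0, 1, 88, 0, 0, 0], [-0.3, 0, 1, 88, 0, 0, 0], [0, 0, 1, 88, 0, 0, 0], [0, 0, 1, 88, 0, 0, 0], [0, 0, 1, 88, 0, 0, 0]]

```text
t: 26.07
eef_pos: [0.5243, 0.2173, 0.0178]
tool_rot: [0.0, 0.642, 0.767, 0.001]
contact_force: [1.3, -0.2, 0.2]
gripper_width: 0.497
grasp_force: 0.0
```

Emit:
step_arm:
  increments:
    - [[0, 0, 0, -15, 0, 0, 0], [0, 0, 0, -50, 0, 0, 0], [0, 0, 0, -90, 0, 0, 0], [0, 0, 0, -130, 0, 0, 0], [0, 0, 0, -170, 0, 0, 0], [0, 0, 0, -210, 0, 0, 0], [0, 0, 0, -250, 0, 0, 0], [-1, 0, 0, -280, 0, 0, 0], [-1, 0, 0, -280, 0, 0, 0], [-1, 0, 0, -280, 0, 0, 0]]

```text
t: 26.9
eef_pos: [0.5246, 0.2175, 0.2995]
tool_rot: [0.001, 0.641, 0.767, 0.002]
contact_force: [-0.4, -0.6, -0.4]
gripper_width: 0.082
grasp_force: 0.0
```

Run:
```python
from h import *
to([522,217,300],190); w=save('wrist','w16.png')
print(proj(w,[[.5221,.2170,.014],[.5100,.2860,.03]]).round(0))
g=cv2.cvtColor(w['image'],cv2.COLOR_RGB2HSV)
m=((g[...,1]<60)&(g[...,2]>60)).astype(np.uint8)
P=np.array([[528.9+u*.985-v*.172,235.2+u*.172+v*.985,8] for u,v in((-59,-169),(59,-169),(59,169),(-59,169))])/1000
k=np.zeros_like(m);cv2.fillConvexPoly(k,proj(w,P).round().astype(int),1)
cs=[c for c in cv2.findContours(m*k,0,1)[0] if cv2.contourArea(c)>60]
for c in cs: print(cv2.boundingRect(c),cv2.contourArea(c),rect(plane(w,c.reshape(-1,2),.02)))
```

```text
t 26.90 pos [524.6 217.5 299.5] toolx yaw 100.2 z [ 0.005  0.002 -1.   ] F [-0.4 -0.6 -0.4] w 0.082 g 0.0 q [-0.41  0.24 -0.11  1.73  0.03  1.16 -0.35]
shift [-0.1 -2.7 -0.6] az -89.8
[[313. 162.]
 [313. 115.]]
(327, 235, 12, 15) 118.5 [576.7  92.1  27.1  16.7 -75.1]
(297, 235, 11, 15) 120.0 [526.7  83.1  25.8  16.7 -80.4]
(300, 102, 32, 100) 1433.0 [522.3 230.9 149.3  45.2 -80.7]
```

The scoop lies inside the chest along its length. Next I'll regrip the knob from above, the way I released it, and lower the lid under control.

Emit:
step_arm:
  increments:
    - [[-0.2, 5, 35, 0, 0, 0, -7], [0.1, 10, 70, 0, 0, 0, -14], [0.1, 15, 105, 0, 0, 0, -21], [0.1, 16, 131, 0, 0, 0, -28], [0.1, 16, 131, 0, 0, 0, -35], [0.1, 16, 131, 0, 0, 0, -42], [0.1, 16, 131, 0, 0, 0, -49], [0.1, 16, 131, 0, 0, 0, -56], [0.1, 16, 131, 0, 0, 0, -63], [0.1, 16, 131, 0, 0, 0, -70]]

```text
t: 27.78
eef_pos: [0.6489, 0.2556, 0.2943]
tool_rot: [-0.002, 0.082, 0.997, -0.001]
contact_force: [0.3, 0.1, 0.1]
gripper_width: 0.548
grasp_force: 0.0
```

Emit:
step_arm:
  increments:
    - [[0.1, 0, 0, 0, 0, 0, -7], [0.1, 0, 0, 0, 0, 0, -14], [0.1, 0, 0, 0, 0, 0, -19.8], [0.1, 0, 0, 0, 0, 0, -19.8], [0.1, 0, 0, 0, 0, 0, -19.8]]

```text
t: 28.2
eef_pos: [0.6492, 0.2556, 0.2949]
tool_rot: [-0.001, -0.086, 0.996, -0.0]
contact_force: [-0.7, -0.8, 0.4]
gripper_width: 0.551
grasp_force: 0.0
```

Run:
```python
from h import *
to([651.2,256.2,135],189.9); a=save('scene','s17.png');b=save('side','d17.png')
for n,c in(('S',a),('D',b)):
    p=proj(c,[[.6512,.2562,.1467]])[0]; print(n,p.round(0))
    x0,y0=p.astype(int)-14
    for x in blob(c,(16,120,50),(32,255,255),(x0,y0,x0+28,y0+28),4)[:2]: print(cv2.boundingRect(x))
```

```text
t 28.20 pos [649.2 255.6 294.9] toolx yaw -170.2 z [-0.003 -0.001 -1.   ] F [-0.7 -0.8  0.4] w 0.551 g 0.0 q [-0.21  0.5  -0.38  1.39  0.19  1.29  1.14]
shift [ -2.5   0.3 159.9] az -0.1
S [374. 163.]
(365, 157, 14, 11)
D [283. 253.]
(281, 250, 3, 5)
```

Emit:
step_arm:
  increments:
    - [[0.1, -2, 0, 40, 0, 0, 0], [0.1, -2, 0, 80, 0, 0, 0], [0.1, -2, 0, 115, 0, 0, 0], [0.1, -2, 0, 145, 0, 0, 0], [0.1, -2, 0, 159, 0, 0, 0], [0.1, -2, 0, 161, 0, 0, 0], [-1, -2, 0, 161, 0, 0, 0], [-1, -2, 0, 161, 0, 0, 0], [-1, -2, 0, 161, 0, 0, 0], [-1, -2, 0, 161, 0, 0, 0]]
  force: 30

```text
t: 29.13
eef_pos: [0.6528, 0.2564, 0.1376]
tool_rot: [0.001, -0.087, 0.996, 0.0]
contact_force: [0.4, -0.4, -0.0]
gripper_width: 0.308
grasp_force: 29.8
```

Emit:
step_arm:
  increments:
    - [[-1, 0, 0, 0, 0, 0, 0], [-1, 0, 0, 0, 0, 0, 0], [-1, 0, 0, 0, 0, 0, 0]]

```text
t: 29.38
eef_pos: [0.6528, 0.2565, 0.1376]
tool_rot: [0.001, -0.087, 0.996, 0.0]
contact_force: [-0.8, -3.1, 6.2]
gripper_width: 0.308
grasp_force: 30.4
```

Run:
```python
from h import *
st()
r=np.hypot(100,43);a0=np.arctan2(43,-100)
f=lambda th:np.array([-r*np.cos(a0-np.radians(th)),-r*np.sin(a0-np.radians(th))])
print([list((f(t)-f(100)).round(0)) for t in range(95,45,-5)]);print([list((f(t)-f(50)).round(0)) for t in range(45,-5,-5)])
```

```text
t 29.38 pos [652.8 256.5 137.6] toolx yaw -170.0 z [ 0.003  0.001 -1.   ] F [-0.8 -3.1  6.2] w 0.308 g 30.4 q [-0.22  0.63 -0.36  1.55  0.25  1.    1.09]
[[np.float64(8.0), np.float64(-5.0)], [np.float64(17.0), np.float64(-9.0)], [np.float64(26.0), np.float64(-12.0)], [np.float64(35.0), np.float64(-15.0)], [np.float64(44.0), np.float64(-17.0)], [np.float64(54.0), np.float64(-18.0)], [np.float64(63.0), np.float64(-18.0)], [np.float64(72.0), np.float64(-17.0)], [np.float64(82.0), np.float64(-16.0)], [np.float64(91.0), np.float64(-13.0)]]
[[np.float64(9.0), np.float64(3.0)], [np.float64(18.0), np.float64(7.0)], [np.float64(26.0), np.float64(12.0)], [np.float64(34.0), np.float64(17.0)], [np.float64(41.0), np.float64(23.0)], [np.float64(48.0), np.float64(30.0)], [np.float64(54.0), np.float64(37.0)], [np.float64(60.0), np.float64(45.0)], [np.float64(65.0), np.float64(53.0)], [np.float64(69.0), np.float64(61.0)]]
```

Emit:
step_arm:
  increments:
    - [[-1, 8, 0, -5, 0, 0, 0], [-1, 17, 0, -9, 0, 0, 0], [-1, 26, 0, -12, 0, 0, 0], [-1, 35, 0, -15, 0, 0, 0], [-1, 44, 0, -17, 0, 0, 0], [-1, 54, 0, -18, 0, 0, 0], [-1, 63, 0, -18, 0, 0, 0], [-1, 72, 0, -17, 0, 0, 0], [-1, 82, 0, -16, 0, 0, 0], [-1, 91, 0, -13, 0, 0, 0]]

```text
t: 30.22
eef_pos: [0.5603, 0.2402, 0.1495]
tool_rot: [-0.001, -0.087, 0.996, -0.0]
contact_force: [-1.9, -2.9, 11.0]
gripper_width: 0.31
grasp_force: 31.5
```

Run:
```python
from h import *
st()
```

```text
t 30.22 pos [560.3 240.2 149.5] toolx yaw -170.0 z [-0.001 -0.001 -1.   ] F [-1.9 -2.9 11. ] w 0.310 g 31.5 q [-0.21  0.49 -0.39  1.77  0.23  0.93  1.05]
```

Emit:
step_arm:
  increments:
    - [[-1, 9, 0, 3, 0, 0, 0], [-1, 18, 0, 7, 0, 0, 0], [-1, 26, 0, 12, 0, 0, 0], [-1, 34, 0, 17, 0, 0, 0], [-1, 41, 0, 23, 0, 0, 0], [-1, 48, 0, 30, 0, 0, 0], [-1, 54, 0, 37, 0, 0, 0], [-1, 60, 0, 45, 0, 0, 0], [-1, 65, 0, 53, 0, 0, 0], [-1, 69, 0, 60, 0, 0, 0]]

```text
t: 31.05
eef_pos: [0.4939, 0.2285, 0.0877]
tool_rot: [0.0, -0.087, 0.996, 0.0]
contact_force: [4.3, -3.1, 33.2]
gripper_width: 0.311
grasp_force: 35.9
```

Run:
```python
from h import *
st()
```

```text
t 31.05 pos [493.9 228.5  87.7] toolx yaw -170.0 z [ 0.  0. -1.] F [ 4.3 -3.1 33.2] w 0.311 g 35.9 q [-0.24  0.48 -0.39  1.97  0.26  0.74  0.96]
```

The lid is down and meeting resistance. I'll release it, rise clear and check.

Emit:
step_arm:
  increments:
    - [[-0.3, 0, 0, -2, 0, 0, 0], [0, 0, 0, -2, 0, 0, 0], [0.2, 0, 0, -2, 0, 0, 0], [0.2, 0, 0, -2, 0, 0, 0], [0.2, 0, 0, -20, 0, 0, 0], [0.2, 0, 0, -60, 0, 0, 0], [0.2, 0, 0, -100, 0, 0, 0], [0.2, 0, 0, -140, 0, 0, 0], [0.2, 0, 0, -150, 0, 0, 0], [0.2, 0, 0, -150, 0, 0, 0]]

```text
t: 31.88
eef_pos: [0.4965, 0.2301, 0.2432]
tool_rot: [0.004, -0.087, 0.996, 0.001]
contact_force: [-0.2, 0.3, 0.2]
gripper_width: 0.603
grasp_force: 0.0
```

Run:
```python
from h import *
st(); w=save('wrist','w18.png');a=save('scene','s18.png');b=save('side','d18.png')
x=blob(w,(0,80,40),(25,255,255))[0]; print('lid closed?',rect(plane(w,x,.064)))
x=blob(b,(0,80,50),(25,255,255),(285,222,360,340))[0]; print('lid D',rect(plane(b,x,.064)))
s=load('s1.png')
for n in('amber','plum','blue'):
    for x in blob(a,*COL[n],(235,180,300,265),10)[:2]: print(n,cv2.boundingRect(x))
# amber top in side view
for x in blob(b,(10,90,80),(28,255,255),(335,165,385,215))[:1]: print('amber D',rect(plane(b,x,.128)))
# predicted amber top corners in scene
u=np.radians(-17.9);C=np.array([.5355,-.159]);A=np.array([np.cos(u),np.sin(u)]);B=np.array([-A[1],A[0]])
print(proj(a,[[*(C+i*.04*A+j*.028*B),.128] for i,j in((1,1),(1,-1),(-1,-1),(-1,1))]).round(0).tolist())
d0=cv2.absdiff(s['image'],a['image']).max(2); 
for nm,r in(('mug',(322,230,356,268)),('bowl',(276,250,326,300)),('jar',(174,256,206,300)),('cup+can',(360,130,416,175))): print(nm,(d0[r[1]:r[3],r[0]:r[2]]>40).mean().round(3))
```

```text
t 31.88 pos [496.5 230.1 243.2] toolx yaw -170.0 z [ 0.008  0.004 -1.   ] F [-0.2  0.3  0.2] w 0.603 g 0.0 q [-0.18  0.29 -0.44  1.83  0.14  1.05  1.07]
lid closed? [528.4 235.2 349.6 135.  -80.2]
lid D [527.8 234.2 349.5 128.5 -80. ]
amber (250, 198, 27, 27)
plum (252, 215, 26, 20)
blue (252, 224, 27, 22)
amber D [ 511.  -133.8   85.8   37.7   82.2]
[[277.0, 209.0], [260.0, 215.0], [249.0, 202.0], [266.0, 197.0]]
mug 0.05
bowl 0.014
jar 0.045
cup+can 0.0
```

Emit:
step_arm:
  increments:
    - [[0.2, 0, 0, 0, 0, 0, 0], [0.2, 0, 0, 0, 0, 0, 0], [0.2, 0, 0, 0, 0, 0, 0], [0.2, 0, 0, 0, 0, 0, 0], [0.2, 0, 0, 0, 0, 0, 0]]

```text
t: 32.45
eef_pos: [0.494, 0.2285, 0.2383]
tool_rot: [-0.0, -0.087, 0.996, -0.0]
contact_force: [0.5, 0.4, -0.8]
gripper_width: 0.6
grasp_force: 0.0
```

```bash
python3 -c "
from station import bot
print(bot.hand_in())"
```

```text
the job is handed in; nothing more can be done
None
```

I handed the job in at about 32 s (no score came back): the three cartons present (blue, plum, amber) are stacked squarely on the slab, the scoop is in the chest with the lid shut, and the crockery and jars I checked looked undisturbed.

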